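# Clear the drying rail of fired clay pieces

## Robot

A 6-joint arm with a two-finger parallel gripper is mounted at the origin on the work surface. World frame = base frame: x ahead of the robot, y to its left, z up, the work surface at z = 0. Lengths are in m, angles in rad, forces in N, time in s.
With the tool pointing down it reaches from about 0.25 to 0.775 m from the base axis. Payload 8.9 kg.
Tool frame: the origin (TCP) lies at the very end of the fingers, on their centre line; the grasp point (between the pads) lies 19 mm behind it; z points along the fingers, y is the direction in which the jaws open and shut (so a half turn about z gives the same grasp; the last joint's range is limited). The gripper opens to 85 mm and grips with 20 to 120 N. Pads are 22 mm wide; open, the fingers measure 114 mm over their backs; the gripper's body (76 mm by 85 mm) begins 54 mm behind the grasp point. The pads swing forward as they close: fully open they stand 13 mm farther back than shut.
Start: joints at [1.005, 0.291, -0.153, 1.127, 0, 1.431], TCP at [0.217, 0.478, 0.231] pointing down, gripper open.
Joint ranges: [-2.52, 2.52], [-0.91, 1.74], [-1.3, 1.37], [-1.96, 2.02], [-1.52, 1.47], [-3.14, 3.14]. Speed limits (rad/s): [2.22, 2.22, 2.79, 3.14, 3.14, 3.14].

## Interface

Orientations are given as a unit quaternion [x, y, z, w].
In Python, from rig import arm gives the robot as it stands.
- The arm moves only by the shell command python3 -m pendant 'ROWS' [FORCE]. ROWS is JSON, a list of rows, each a list of 5 numbers: the gripper's target within -1 to 1 (shut at 1, half-way at 0, fully open at -1), then the shift along the tool's x, y, z in m, then the turn about the tool's z in degrees. In form: [[gripper, dx, dy, dz, spin], ...]. A call has exactly 8 rows; each row shifts and turns the pose as measured when the row begins, along the tool's axes as they then stand; what a row does not reach is not made up. A row lasts 1/8 s, in which the tool goes at most 62.5 mm and 10.7 degrees, less where a joint would pass 70% of its speed; a pose out of reach is approached as far as the arm can. A call is refused whole if a number of a shift passes 0.0625 or a number of a turn 10.7, either way. A call with a gripper value outside its range is refused whole. The fingers move at their own pace and stop on an object; FORCE is the grip in N (left out, the last holds). Time passes only in rows, so rows that do not move let the fingers close, or fill a call up. It gives the time, the measured TCP pose, the force and the opening at its end, in the units of the state.
- arm.sense(): the state, without advancing time (a new reading comes with each control period).
- arm.capture(name): name is "side" or "top" or "wrist"; returns the picture (480x640x3 uint8, red, green, blue); there is no depth.
- arm.calibration(name): a dict with "camera_matrix" (3x3 intrinsics, pixels), "R" (3x3) and "t" (3): a world point X has camera coordinates R X + t; the wrist camera has in their place "mount" (4x4, takes a point from camera to tool coordinates, whose origin is the TCP and whose axes are the flange's). Camera axes: x right, y down, z forward; pixel columns grow to the right and rows downward; lengths in m; the calibration is good to about 2 mm. A picture is of the moment at which its call begins: read the wrist's pose just before it. calibration takes no time and is no camera call.
- arm.finish_job(): hands the job in, once; it reports no verdict.
Trained networks look in the newest picture that a camera, given by its name, has taken for a name from the list of things; names that differ only in an ending like _2 or _b are one class to them, and where a whole thing is asked for, a point or a joint stands for the part that bears it (a point fixed in the world has none). Each returns a list of dicts, best first, with "confidence" (0 to 1); they miss things now and then, are a little off and sometimes report something else, mostly with a low value. They report only what shows in the picture. A call takes as long as a camera call.
- arm.outline_of(target, camera): "region" (480x640 bool, what is visible of it) and "xy" ([column, row] in pixels, amid what is visible of it).
The state is a dict: "time": time; "joint_pos": joint angles; "qd": joint speeds; "joint_efforts": joint torques, N m; "eef_pos": TCP position; "ee_rot": TCP orientation; "force": force on the tool from outside, world axes, zero at the start; "ft_torque": the same for the moment, N m; "width": finger opening in m.
Only numpy, scipy, OpenCV 4.12 (cv2) and the standard library are available. Lean on these libraries where they do the work, as an engineer would, in place of code of your own. Each camera call takes 0.05 s, during which the arm holds its last target.

## Task

Unclip both trays from the drying rail by pulling them up off their sprung catches, tip each one over the pink tub so that all its fired pieces slide out into the tub (do not pick pieces out of the trays with the fingers), and stand the empty trays upright, side by side on the blue mat. Put the loose pieces that lie on the table, and any that get spilt, into the tub too. Leave the glaze jar and rolling pin where they are.

Things in the scene. Friction and masses are not known exactly. Their poses are not given: they have to be found in the camera images.
- tray_yellow: Clip-on yellow plastic tray, 85 mm wide (y), about 130 g. Origin on its flat underside, straight below the handle; z up, x from the open lip towards the hook. Floor 4 mm thick, x = -115 to -10 mm; side walls 26 mm high; open at x = -115. Behind its 44 mm back wall an upside-down U hook (x = -10 to +10, rib to +14 mm) straddles the rail. It stands flat on floor and hook.
- tray_yellow_grip (a point): Grip point of the yellow tray: on the axis of its black upright handle, 80 mm above the tray's underside. The handle, 20 mm (tray x) by 14 mm (tray y), stands on the hook from 44 to 102 mm above the underside; take it from above with the fingers closing along the tray's y.
- tray_yellow_lip (a point): Middle of the yellow tray's open edge, on the floor's top face (x = -115 mm, z = 4 mm in the tray's frame). There is no wall here: pieces slide out when this end is tipped down by 40 to 60 degrees.
- tray_yellow_mid (a point): Middle of the yellow tray's floor, top face (x = -50 mm, z = 4 mm in the tray's frame).
- tray_green: Clip-on green plastic tray, 85 mm wide (y), about 130 g. Origin on its flat underside, straight below the handle; z up, x from the open lip towards the hook. Floor 4 mm thick, x = -115 to -10 mm; side walls 26 mm high; open at x = -115. Behind its 44 mm back wall an upside-down U hook (x = -10 to +10, rib to +14 mm) straddles the rail. It stands flat on floor and hook.
- tray_green_grip (a point): Grip point of the green tray: on the axis of its black upright handle, 80 mm above the tray's underside. The handle, 20 mm (tray x) by 14 mm (tray y), stands on the hook from 44 to 102 mm above the underside; take it from above with the fingers closing along the tray's y.
- tray_green_lip (a point): Middle of the green tray's open edge, on the floor's top face (x = -115 mm, z = 4 mm in the tray's frame). There is no wall here: pieces slide out when this end is tipped down by 40 to 60 degrees.
- tray_green_mid (a point): Middle of the green tray's floor, top face (x = -50 mm, z = 4 mm in the tray's frame).
- rail: Fixed aluminium rail: level bar along y, 270 mm long, 10 mm thick, top 98 mm up, posts at its ends. Origin on the table under its middle; -x faces the robot. Two trays hang on it 65 mm either side of the middle, undersides 60 mm up, lips to -x. A sprung roller behind the bar holds each: pull straight up, up to 15 N over the weight; it lets go within 10 mm; 45 mm of lift clears the bar.
- tub: Fixed round pink plastic tub, outer radius 95 mm at the rim and 82 mm at the foot, wall 4 mm, 60 mm high, floor 5 mm. Origin at the centre of its underside on the table.
- mat: Fixed flat blue mat, 190 mm (x) by 240 mm (y), 4 mm thick. Origin at the centre of its underside on the table; it holds both trays side by side in y, handles away from the robot.
- piece1: Chunky fired clay piece (terracotta), 20 by 20 by 14 mm, 15 g, starts in the yellow tray. Origin at the centre of its underside. May be absent.
- piece2: Chunky fired clay piece (blue), 20 by 20 by 14 mm, 15 g, starts in the yellow tray. Origin at the centre of its underside. May be absent.
- piece3: Chunky fired clay piece (plum), 20 by 20 by 14 mm, 15 g, starts in the yellow tray. Origin at the centre of its underside. May be absent.
- piece4: Chunky fired clay piece (terracotta), 20 by 20 by 14 mm, 15 g, starts in the green tray. Origin at the centre of its underside. May be absent.
- piece5: Chunky fired clay piece (blue), 20 by 20 by 14 mm, 15 g, starts in the green tray. Origin at the centre of its underside. May be absent.
- piece6: Chunky fired clay piece (plum), 20 by 20 by 14 mm, 15 g, starts in the green tray. Origin at the centre of its underside. May be absent.
- stray1: Chunky fired clay piece (terracotta), 20 by 20 by 14 mm, 15 g, lies loose on the table between the robot and the tub. Origin at the centre of its underside. May be absent.
- stray2: Chunky fired clay piece (blue), 20 by 20 by 14 mm, 15 g, lies loose on the table between the robot and the tub. Origin at the centre of its underside. May be absent.
- stray3: Chunky fired clay piece (plum), 20 by 20 by 14 mm, 15 g, lies loose on the table between the robot and the tub. Origin at the centre of its underside. May be absent.
- stray4: Chunky fired clay piece (terracotta), 20 by 20 by 14 mm, 15 g, lies loose on the table between the robot and the tub. Origin at the centre of its underside. May be absent.
- stray5: Chunky fired clay piece (blue), 20 by 20 by 14 mm, 15 g, lies loose on the table between the robot and the tub. Origin at the centre of its underside. May be absent.
- glaze_jar: Closed glaze jar, 66 mm across, 95 mm high, a bystander. Origin under its centre.
- rolling_pin: Wooden rolling pin lying along its y, 310 mm long, 48 mm thick, a bystander. Origin under its centre.

How it is judged:
On the way:
1. a tray, off the rail, is tipped with its open lip over the tub (((angle between tray_yellow's own z axis and vertical above 0.45 rad and horizontal distance between tray_yellow_lip and tub below 0.1 m and height (world z) of tray_yellow_lip above 0.02 m) or (angle between tray_green's own z axis and vertical above 0.45 rad and horizontal distance between tray_green_lip and tub below 0.1 m and height (world z) of tray_green_lip above 0.02 m))), for 0.2 s.
At the end, for the whole second after the job is handed in: Every piece that is present lies in the tub, at rest (its centre within 88 mm of the tub's axis and below the rim), and both trays stand upright (within 0.12 rad) and at rest on the mat, the middle of each tray's floor within 75 mm (x) and 100 mm (y) of the mat's centre (horizontal distance between each of piece1, piece2, piece3, piece4, piece5, piece6, stray1, stray2, stray3, stray4, stray5 and tub below 0.088 m and height (world z) of each of piece1, piece2, piece3, piece4, piece5, piece6, stray1, stray2, stray3, stray4, stray5 below 0.055 m and linear speed of each of piece1, piece2, piece3, piece4, piece5, piece6, stray1, stray2, stray3, stray4, stray5 below 0.05 m/s and x of tray_yellow_mid in the frame of mat between -0.075 and 0.075 m and y of tray_yellow_mid in the frame of mat between -0.1 and 0.1 m and angle between each of tray_yellow, tray_green's own z axis and vertical below 0.12 rad and height (world z) of each of tray_yellow, tray_green below 0.015 m and linear speed of each of tray_yellow, tray_green below 0.03 m/s and x of tray_green_mid in the frame of mat between -0.075 and 0.075 m and y of tray_green_mid in the frame of mat between -0.1 and 0.1 m); the robot touches nothing.
It fails at once if a piece is taken out of its tray with the fingers ((contact force between the fingers and piece1 above 1 N and distance between piece1 and tray_yellow_mid below 0.045 m) or (contact force between the fingers and piece2 above 1 N and distance between piece2 and tray_yellow_mid below 0.045 m) or (contact force between the fingers and piece3 above 1 N and distance between piece3 and tray_yellow_mid below 0.045 m) or (contact force between the fingers and piece4 above 1 N and distance between piece4 and tray_green_mid below 0.045 m) or (contact force between the fingers and piece5 above 1 N and distance between piece5 and tray_green_mid below 0.045 m) or (contact force between the fingers and piece6 above 1 N and distance between piece6 and tray_green_mid below 0.045 m)).
It fails at once if the glaze jar or the rolling pin is shifted by more than 30 mm (distance of any of glaze_jar, rolling_pin from where it was at the start of the episode above 0.03 m).
Of piece1, piece2, piece3, piece4, piece5, piece6 only 4 to 6 are there at a start; the rules pass over those that are not, and their reading is None.
Of stray1, stray2, stray3, stray4, stray5 only 3 to 5 are there at a start; the rules pass over those that are not, and their reading is None.
At some moment in a run one of stray1, stray2, stray3, stray4, stray5 may be knocked a few centimetres aside while the robot is not near it.
It also fails if it takes over 208 s, if anything falls off the work surface, if the arm or the gripper's body presses on something with over 40 N, if the wrist force passes 120 N, or if a joint passes its speed limit or range.

## Working session

There is one attempt and no reset: what is moved stays moved. The work goes in short steps, Python scripts to look and compute and a shell command to move; the robot and the scene stay as the last step left them, time stands still between calls to the robot, and variables do not carry over. Pictures are saved under pics/ and viewed, and the job is handed in when it is done.

```bash
ls; mkdir -p pics; python3 - <<'E'
from rig import arm
import cv2
s=arm.sense(); print(s)
for n in("side","top","wrist"):
    im=arm.capture(n); cv2.imwrite(f"pics/{n}0.png",im[:,:,::-1])
    c=arm.calibration(n); print(n,{k:__import__('numpy').round(v,4).tolist() for k,v in c.items()})
E
```

```text
pics
{'time': 0.0, 'joint_pos': array([ 1.00466964e+00,  2.91267406e-01, -1.54140851e-01,  1.12668960e+00,
        3.01380549e-05,  1.43148272e+00]), 'qd': array([ 0.00017205,  0.000815  , -0.0001486 , -0.00049996,  0.00196875,
       -0.00032279]), 'joint_efforts': array([ 9.78791941e-04, -5.37145042e+01,  3.31370151e+01,  1.60757813e-02,
       -1.54478244e-04,  4.88461154e-06]), 'eef_pos': array([0.21709084, 0.47752957, 0.23073357]), 'ee_rot': array([ 2.11790354e-01,  9.77314904e-01, -6.05494689e-04, -2.38948755e-04]), 'force': array([ 0.52471604, -0.82153654,  0.21057594]), 'ft_torque': array([ 0.0238244 ,  0.03228296, -0.02286985]), 'width': 0.08539763248587742}
side {'camera_matrix': [[472.1276, 0.0, 324.3056], [0.0, 472.1276, 235.5803], [0.0, 0.0, 1.0]], 'R': [[0.9141, -0.4054, -0.0128], [-0.2046, -0.4335, -0.8776], [0.3502, 0.8048, -0.4792]], 't': [-0.5673, 0.2178, 0.711]}
top {'camera_matrix': [[500.4929, 0.0, 326.4083], [0.0, 500.4929, 240.5066], [0.0, 0.0, 1.0]], 'R': [[0.0121, -0.9999, -0.0122], [-0.9903, -0.0103, -0.1386], [0.1384, 0.0138, -0.9903]], 't': [0.0075, 0.6212, 1.1223]}
wrist {'camera_matrix': [[414.7892, 0.0, 321.0063], [0.0, 414.7892, 244.6066], [0.0, 0.0, 1.0]], 'mount': [[-0.0007, -0.951, -0.3093, 0.0797], [1.0, -0.0006, -0.0003, 0.0009], [0.0, -0.3093, 0.951, -0.1435], [0.0, 0.0, 0.0, 1.0]]}
```

View pics/top0.png

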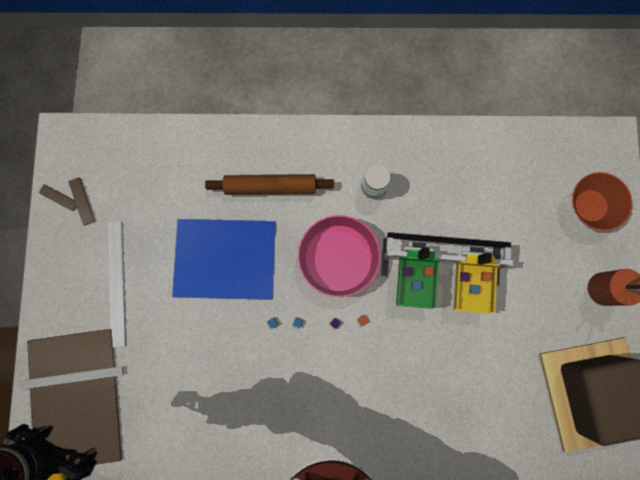

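View pics/side0.png

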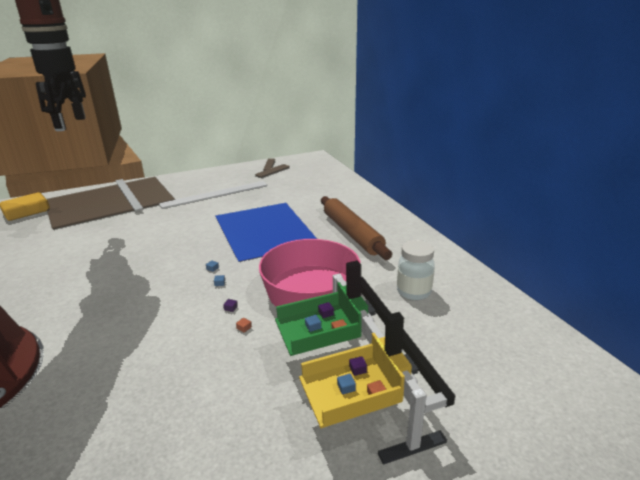

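View pics/wrist0.png

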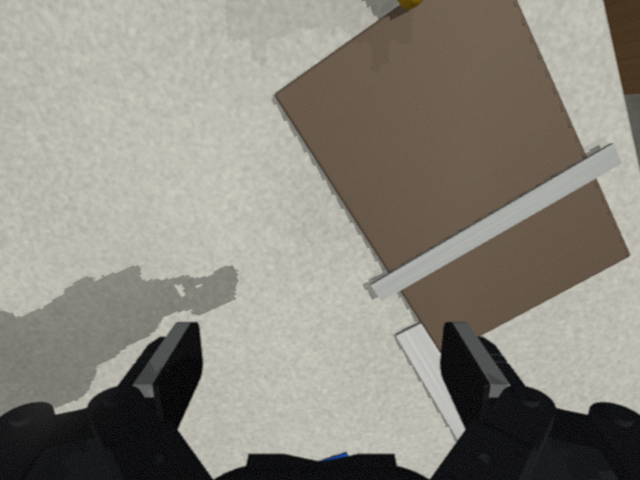

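```bash
cat > h.py <<'E'
from rig import arm
import numpy as np, cv2
from scipy.spatial.transform import Rotation as Ro
def cal(n,s=None):
    c=arm.calibration(n); K=np.array(c["camera_matrix"])
    if n!="wrist": return K,np.array(c["R"]),np.array(c["t"])
    s=s or arm.sense(); M=np.array(c["mount"])
    T=np.eye(4); T[:3,:3]=Ro.from_quat(s["ee_rot"]).as_matrix(); T[:3,3]=s["eef_pos"]
    W=np.linalg.inv(T@M); return K,W[:3,:3],W[:3,3]
def proj(C,X):
    K,R,t=C; p=(np.atleast_2d(X)@R.T+t)@K.T; return p[:,:2]/p[:,2:]
def back(C,uv,z):
    K,R,t=C; d=R.T@np.linalg.inv(K)@np.array([uv[0],uv[1],1.]); o=-R.T@t
    return o+d*(z-o[2])/d[2]
def tri(Cs,uvs):
    A=[];b=[]
    for (K,R,t),uv in zip(Cs,uvs):
        P=K@np.c_[R,t]
        for i in (0,1): A.append(uv[i]*P[2,:3]-P[i,:3]); b.append(P[i,3]-uv[i]*P[2,3])
    return np.linalg.lstsq(np.array(A),np.array(b),rcond=None)[0]
def snap(n,f,zoom=None,crop=None):
    s=arm.sense(); im=arm.capture(n)[:,:,::-1].copy()
    o=im
    if crop: x0,y0,x1,y1=crop; o=im[y0:y1,x0:x1]
    if zoom: o=cv2.resize(o,None,fx=zoom,fy=zoom,interpolation=cv2.INTER_CUBIC)
    cv2.imwrite("pics/"+f,o); return im,cal(n,s) 
def st():
    s=arm.sense(); R=Ro.from_quat(s["ee_rot"]).as_matrix()
    print("t%.2f"%s["time"],"p",s["eef_pos"].round(4),"xax",R[:,0].round(3),"zax",R[:,2].round(3),"f",s["force"].round(1),"w %.4f"%s["width"],"q",s["joint_pos"].round(2)); return s,R
E
python3 - <<'E'
from h import *
st()
im,C=snap("top","top1.png",4,(380,215,540,325))
im2,C2=snap("top","top2.png",4,(240,290,400,350))
for n in ["tub","mat","rail","glaze_jar","rolling_pin","stray1","stray2","stray3","piece1","tray_green","tray_yellow"]:
    for d in arm.outline_of(n,"top")[:6]:
        m=d["region"]; print(n,round(d["confidence"],2),np.round(d["xy"],1),m.sum(), np.round(cv2.minAreaRect(np.argwhere(m)[:,::-1].astype(np.float32)),1) if 0 else cv2.minAreaRect(np.argwhere(m)[:,::-1].astype(np.float32)))
E
```

```text
t0.15 p [0.2171 0.4776 0.2309] xax [-0.91   0.414  0.   ] zax [-0.001 -0.001 -1.   ] f [0.9 0.4 1.1] w 0.0854 q [ 1.    0.29 -0.15  1.13  0.    1.43]
tub 0.76 [338.7 254.8] 5324 ((338.5, 255.5), (81.0, 81.0), 90.0)
tub 0.65 [273.8 321.6] 52 ((272.5000305175781, 322.5000305175781), (7.071067810058594, 7.071067810058594), 45.0)
tub 0.53 [420.8 280.9] 2139 ((417.8349609375, 276.7285461425781), (41.88524627685547, 60.79640197753906), 4.236394882202148)
mat 0.94 [222.5 255.4] 7759 ((223.5196990966797, 258.73126220703125), (101.248779296875, 78.64083099365234), 1.4688007831573486)
rail 0.74 [451.5 240.8] 2126 ((446.72271728515625, 257.7652587890625), (131.1294708251953, 44.464046478271484), 4.474896430969238)
glaze_jar 0.64 [374.9 180.9] 819 ((375.5, 181.0), (34.0, 29.0), 90.0)
rolling_pin 0.68 [413.3 284.4] 82 ((416.5, 285.0), (8.0, 9.0), 90.0)
rolling_pin 0.57 [272.  183.2] 2198 ((269.0, 184.0), (20.0, 128.0), 90.0)
stray1 0.59 [358.6 319.1] 84 ((362.5000305175781, 320.0000305175781), (9.192387580871582, 9.192388534545898), 45.0)
stray1 0.56 [275.9 323.1] 74 ((272.2000427246094, 322.4000
[... 568 characters left out ...]
.9 323.1] 74 ((272.2000427246094, 322.4000549316406), (8.9442720413208, 8.9442720413208), 63.43495178222656)
stray3 0.54 [334.  324.3] 57 ((334.5, 323.0), (8.0, 7.0), 90.0)
piece1 0.62 [428.1 271.3] 87 ((428.5, 271.5), (9.0, 9.0), 90.0)
piece1 0.52 [405.2 272. ] 87 ((407.5, 271.5), (9.0, 9.0), 90.0)
piece1 0.45 [487.5 273.9] 84 ((485.5, 276.0), (8.0, 9.0), 90.0)
piece1 0.39 [413.9 284.4] 74 ((416.5, 285.0), (8.0, 9.0), 90.0)
tray_green 0.91 [418. 280.] 1943 ((417.5132751464844, 277.3009033203125), (40.044437408447266, 59.60102462768555), 3.814074993133545)
tray_yellow 0.78 [477.1 282.9] 2027 ((475.66497802734375, 282.19036865234375), (42.10700607299805, 59.99001693725586), 4.085616588592529)
```

View pics/top1.png

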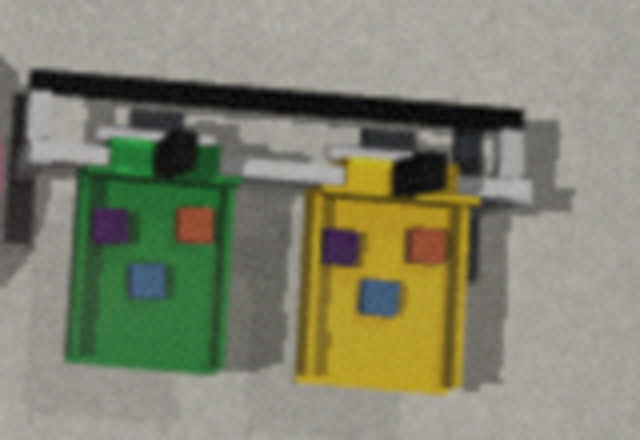

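```bash
python3 - <<'E'
from h import *
C=cal("top"); 
def b(n,u,v,z): print(n,back(C,(u,v),z).round(4))
b("green handle",424,252,.162); b("yellow handle",485,258,.162)
b("tub rim",339,255.5,.05); 
for u,v in [(273,323),(298,323),(335.5,323),(362.7,320.5)]: b("stray",u,v,.014)
for u,v in [(177.5,220),(275,221.5),(273,299),(173,297)]: b("mat",u,v,.004)
for u,v in [(423,241),(425,241)]: pass
for u,v in [(397,306),(436,308),(456,311),(496,314)]: b("lip",u,v,.062)
E
```

```text
green handle [ 0.5825 -0.1903  0.162 ]
yellow handle [ 0.5714 -0.3161  0.162 ]
tub rim [ 0.5856 -0.0151  0.05  ]
stray [0.4292 0.1374 0.014 ]
stray [0.4299 0.0789 0.014 ]
stray [ 0.431  -0.0087  0.014 ]
stray [ 0.4376 -0.0721  0.014 ]
mat [0.6732 0.3777 0.004 ]
mat [0.6718 0.1402 0.004 ]
mat [0.4852 0.14   0.004 ]
mat [0.487  0.3784 0.004 ]
lip [ 0.4716 -0.1462  0.062 ]
lip [ 0.4682 -0.2335  0.062 ]
lip [ 0.4621 -0.278   0.062 ]
lip [ 0.4565 -0.367   0.062 ]
```

```bash
python3 -m pendant '[[-1,0,0,-0.03,-10],[-1,0,0,-0.03,-9.6],[-1,-0.033,-0.053,0,0],[-1,-0.033,-0.053,0,0],[-1,-0.033,-0.053,0,0],[-1,-0.033,-0.053,0,0],[-1,-0.033,-0.053,0,0],[-1,-0.033,-0.053,0,0]]'; python3 -c "
from h import *
st()"
```

```text
time: 1.8
eef_pos: [0.3931, 0.1461, 0.2938]
ee_rot: [0.032, 0.999, 0.001, 0.002]
force: [0.3, 0.6, 0.3]
width: 0.0853
t1.80 p [0.3931 0.1461 0.2938] xax [-0.998  0.064 -0.004] zax [ 0.004  0.002 -1.   ] f [0.3 0.6 0.3] w 0.0853 q [ 0.18  0.05 -0.28  1.23  0.    0.24]
```

```bash
python3 -m pendant '[[-1,-0.019,-0.056,0,0],[-1,-0.019,-0.056,0,0],[-1,-0.019,-0.056,0,0],[-1,-0.019,-0.056,0,0],[-1,-0.019,-0.056,0,0],[-1,-0.019,-0.056,0,0],[-1,-0.019,-0.056,0,0],[-1,0,0,0,1.2]]'; python3 -c "
from h import *
s,R=st()
snap('wrist','w1.png')"
```

```text
time: 2.8
eef_pos: [0.5033, -0.2722, 0.294]
ee_rot: [0.046, 0.999, 0.001, 0.005]
force: [0.4, 1.0, -0.9]
width: 0.0857
t2.80 p [ 0.5033 -0.2722  0.294 ] xax [-0.996  0.091 -0.009] zax [ 0.009  0.001 -1.   ] f [ 0.4  1.  -0.9] w 0.0857 q [-0.63  0.35  0.1   1.31  0.01 -0.54]
```

View pics/w1.png

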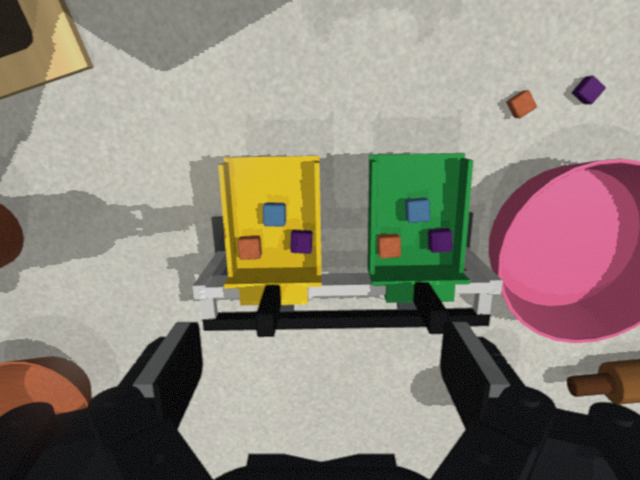

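```bash
python3 - <<'E'
from h import *
im,C=snap("wrist","w2.png",5,(190,270,320,345))
im,C=snap("wrist","w3.png",5,(365,270,495,345))
for n,uv,z in [("y lipL",(221,162),.09),("y lipL2",(228,158),.064),("y lipR",(318,158),.064),("g lipL",(372,154),.064),("g lipR",(465,154),.064),("y h",(265,325),.162),("g h",(437,322),.162)]:
    print(n,back(C,uv,z).round(4))
E
```

```text
y lipL [ 0.4593 -0.3466  0.09  ]
y lipL2 [ 0.4591 -0.3462  0.064 ]
y lipR [ 0.4663 -0.2667  0.064 ]
g lipL [ 0.4671 -0.2188  0.064 ]
g lipR [ 0.4745 -0.1368  0.064 ]
y h [ 0.574 -0.316  0.162]
g h [ 0.5831 -0.1877  0.162 ]
```

View pics/w2.png

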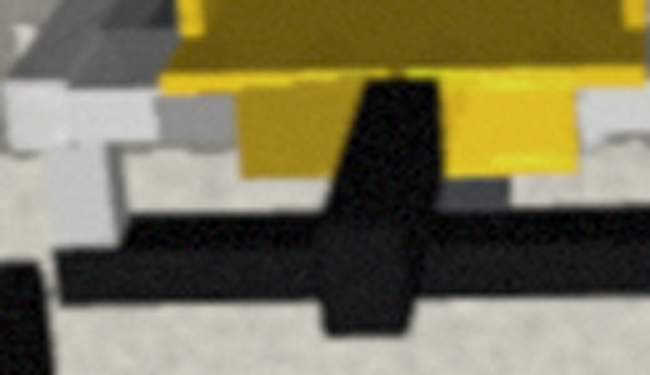

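View pics/w3.png

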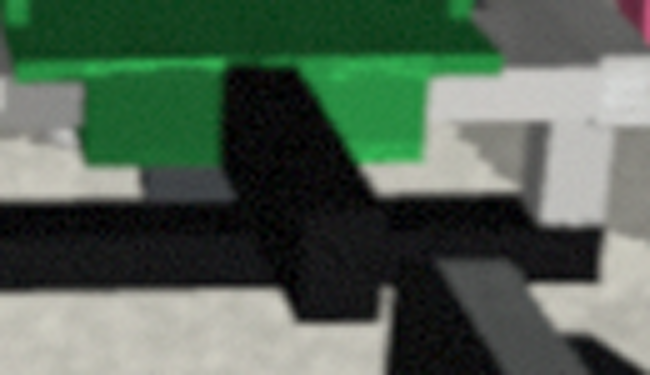

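```bash
python3 -m pendant '[[-1,-0.037,0.045,0.02,-0.7],[-1,-0.037,0.045,0.02,0],[-1,0,0,0.03,0],[-1,0,0,0,0],[-1,0,0,0,0],[-1,0,0,0,0],[-1,0,0,0,0],[-1,0,0,0,0]]' 80; python3 -c "
from h import *
s,R=st()
snap('wrist','w4.png')"
```

```text
time: 3.95
eef_pos: [0.5868, -0.177, 0.2318]
ee_rot: [0.034, 0.999, -0.0, 0.009]
force: [-0.6, -0.1, 0.4]
width: 0.0852
t3.95 p [ 0.5868 -0.177   0.2318] xax [-0.997  0.068 -0.018] zax [ 0.018 -0.001 -1.   ] f [-0.6 -0.1  0.4] w 0.0852 q [-0.42  0.45  0.08  1.19  0.01 -0.35]
```

View pics/w4.png

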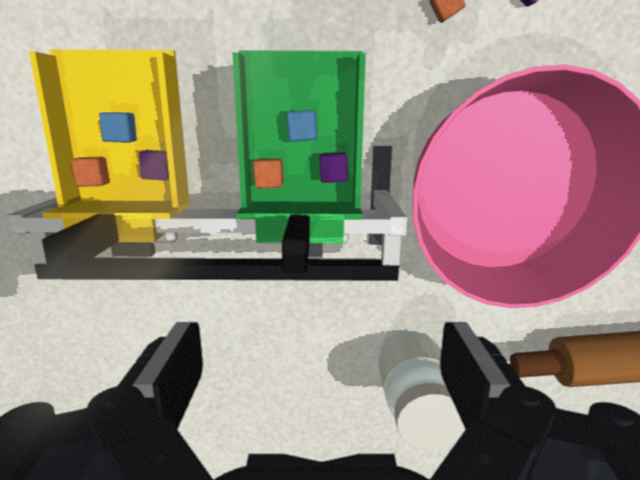

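```bash
python3 - <<'E'
from h import *
im,C=snap("wrist","w5.png",5,(230,195,360,285))
print(back(C,(296,262),.162).round(4), arm.sense()["eef_pos"], proj(C,[[.585,-.189,.162],[.585,-.189,.104]]).round(1))
E
```

```text
[ 0.5872 -0.19    0.162 ] [ 0.58676838 -0.17700086  0.23159244] [[297.5 258.1]
 [302.1 227.6]]
```

View pics/w5.png

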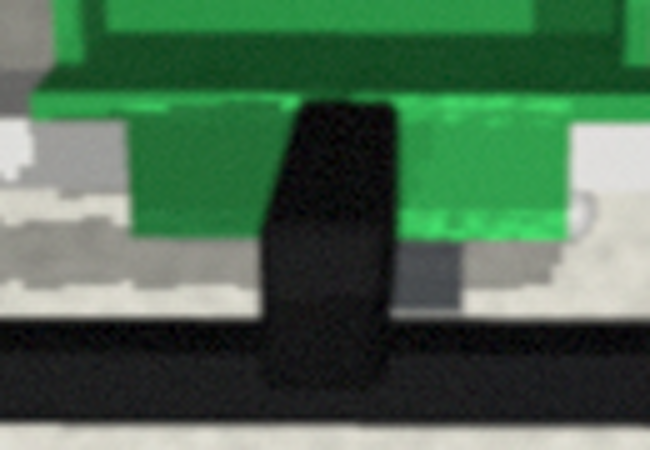

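```bash
python3 -m pendant '[[-1,0.003,-0.013,0,-0.6],[-1,0,0,0.03,0],[-1,0,0,0.03,0],[-1,0,0,0.03,0],[-1,0,0,0.018,0],[-1,0,0,0,0],[1,0,0,0,0],[1,0,0,0,0]]' 80; python3 -c "
from h import *
s,R=st()"
```

```text
time: 5.05
eef_pos: [0.5842, -0.1966, 0.1223]
ee_rot: [0.029, 1.0, -0.002, 0.01]
force: [-0.2, 0.0, 0.3]
width: 0.052
t5.05 p [ 0.5842 -0.1966  0.1223] xax [-0.998  0.058 -0.02 ] zax [ 0.02  -0.004 -1.   ] f [-0.2  0.   0.3] w 0.0520 q [-0.45  0.52 -0.09  0.93  0.   -0.39]
```

```bash
python3 -m pendant '[[1,0,0.006,0.001,1.2],[1,0,0,0,0],[1,0,0,0,0],[1,0,0,0,0],[1,0,0,0,0],[1,0,0,0,0],[1,0,0,0,0],[1,0,0,0,0]]' 80; python3 -c "
from h import *
s,R=st()
snap('wrist','w6.png')"
```

```text
time: 6.05
eef_pos: [0.5853, -0.1905, 0.1226]
ee_rot: [0.04, 0.999, -0.002, 0.011]
force: [0.5, 0.3, -0.3]
width: 0.0131
t6.05 p [ 0.5853 -0.1905  0.1226] xax [-0.997  0.08  -0.022] zax [ 0.021 -0.005 -1.   ] f [ 0.5  0.3 -0.3] w 0.0131 q [-0.44  0.52 -0.1   0.93  0.   -0.36]
```

View pics/w6.png

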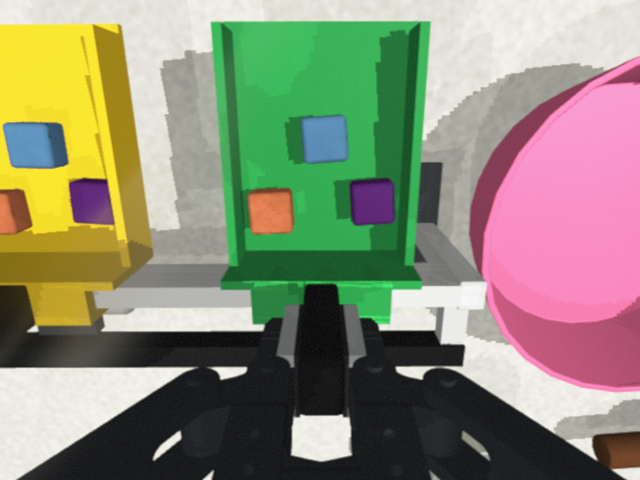

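```bash
python3 -m pendant '[[1,0,0,-0.006,0],[1,0,0,-0.006,0],[1,0,0,-0.006,0],[1,0,0,-0.008,0],[1,0,0,-0.008,0],[1,0,0,-0.008,0],[1,0,0,-0.01,0],[1,0,0,-0.01,0]]' 90; python3 -c "
from h import *
s,R=st()
snap('wrist','w7.png')
snap('side','s7.png')"
```

```text
time: 7.1
eef_pos: [0.5838, -0.1901, 0.1888]
ee_rot: [0.04, 0.999, -0.002, 0.011]
force: [0.7, 0.1, -1.0]
width: 0.013
t7.10 p [ 0.5838 -0.1901  0.1888] xax [-0.997  0.08  -0.022] zax [ 0.021 -0.005 -1.   ] f [ 0.7  0.1 -1. ] w 0.0130 q [-0.44  0.47 -0.    1.08  0.   -0.36]
```

View pics/w7.png

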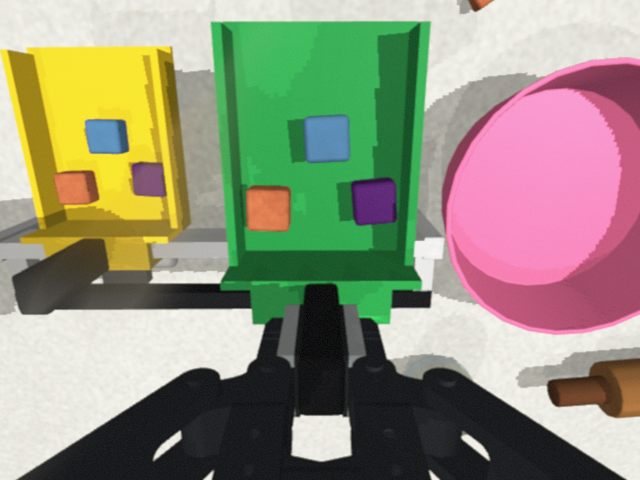

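View pics/s7.png

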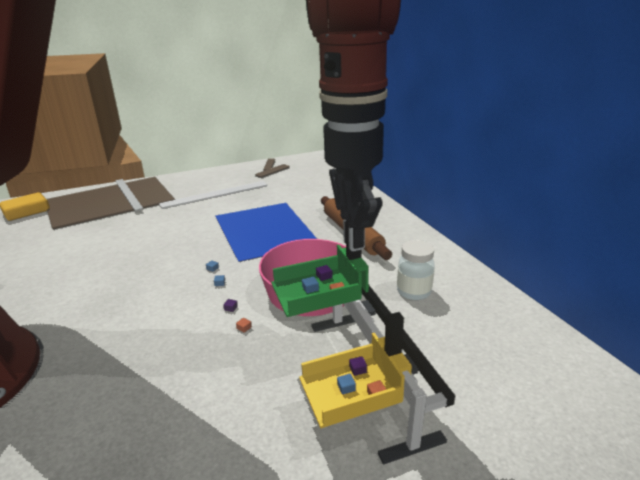

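```bash
python3 -m pendant '[[1,0,0,-0.01,-2.3],[1,-0.003,0.01,-0.006,-2.3],[1,-0.006,0.02,0,0],[1,-0.01,0.03,0,0],[1,-0.01,0.035,0,0],[1,-0.01,0.03,0,0],[1,-0.006,0.02,0,0],[1,-0.003,0.01,0,0]]' 90; python3 -c "
from h import *
s,R=st()
snap('wrist','w8.png')
snap('top','t8.png')"
```

```text
time: 8.2
eef_pos: [0.633, -0.0225, 0.2029]
ee_rot: [-0.001, 1.0, -0.001, 0.01]
force: [0.3, -0.2, -1.8]
width: 0.0131
t8.20 p [ 0.633  -0.0225  0.2029] xax [-1.    -0.002 -0.019] zax [ 0.019 -0.003 -1.   ] f [ 0.3 -0.2 -1.8] w 0.0131 q [-0.15  0.5   0.09  1.14  0.   -0.15]
```

View pics/w8.png

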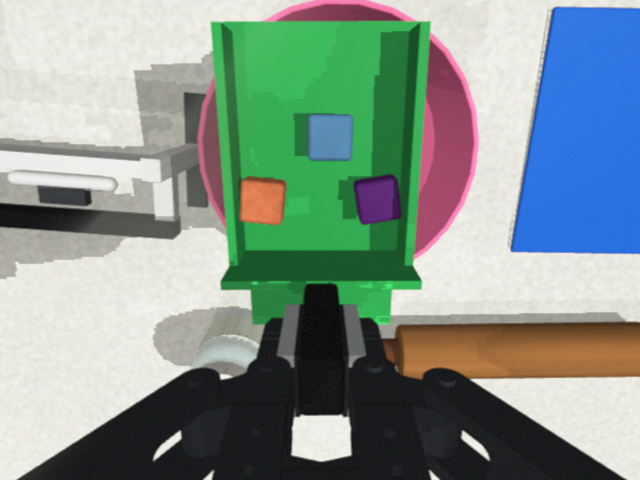

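View pics/t8.png

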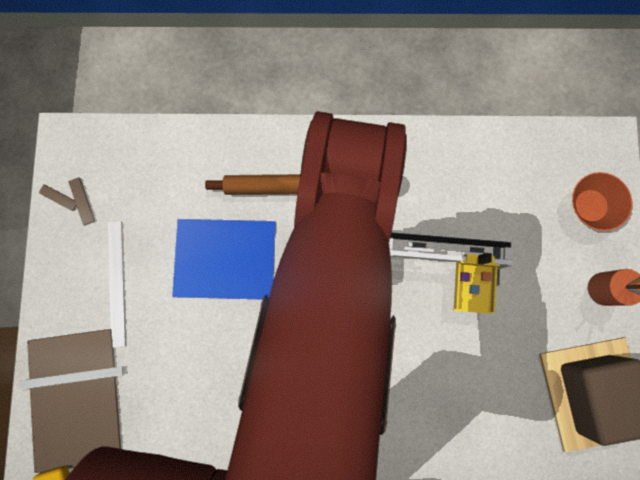

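```bash
python3 - <<'E'
from h import *
im,C=snap("wrist","w9.png")
pts=np.array([back(C,p,.06) for p in [(199,145),(477,145),(260,12),(325,1),(400,15),(455,75),(474,115),(470,190),(425,255),(203,180)]])
A=np.c_[2*pts[:,:2],np.ones(len(pts))]; x=np.linalg.lstsq(A,(pts[:,:2]**2).sum(1),rcond=None)[0]
print(x[:2],np.sqrt(x[2]+x[:2]@x[:2])); print(pts.round(3))
c=cal("top"); 
for p in [(297,255.5),(381,255.5),(339,215),(339,297)]: print(back(c,p,.06).round(3))
print(back(c,(375,176),.095),back(c,(270,184),.048))
E
```

```text
[ 0.58735065 -0.01244004] 0.09450586907041272
[[ 0.579 -0.105  0.06 ]
 [ 0.579  0.082  0.06 ]
 [ 0.5   -0.06   0.06 ]
 [ 0.494 -0.021  0.06 ]
 [ 0.501  0.025  0.06 ]
 [ 0.535  0.062  0.06 ]
 [ 0.56   0.077  0.06 ]
 [ 0.609  0.081  0.06 ]
 [ 0.658  0.054  0.06 ]
 [ 0.603 -0.104  0.06 ]]
[0.583 0.081 0.06 ]
[ 0.586 -0.111  0.06 ]
[ 0.679 -0.014  0.06 ]
[ 0.49  -0.016  0.06 ]
[ 0.76240377 -0.09440923  0.095     ] [0.75370918 0.14917828 0.048     ]
```

```bash
python3 -m pendant '[[1,-0.003,0.006,0,0],[1,0,0.002,0.02,0],[1,0,0,0.02,0],[1,0,0,0.02,0],[1,0,0,0.02,0],[1,0,0,0.015,0],[1,0,0,0.008,0],[1,0,0,0,0]]' 40; python3 -c "
from h import *
s,R=st()
snap('wrist','w10.png')
snap('side','s10.png')"
```

```text
time: 9.35
eef_pos: [0.6392, -0.0207, 0.098]
ee_rot: [0.003, 1.0, -0.002, 0.011]
force: [-0.2, 0.4, -1.7]
width: 0.0127
t9.35 p [ 0.6392 -0.0207  0.098 ] xax [-1.     0.006 -0.022] zax [ 0.022 -0.004 -1.   ] f [-0.2  0.4 -1.7] w 0.0127 q [-0.15  0.58 -0.06  0.91 -0.   -0.14]
```

View pics/w10.png

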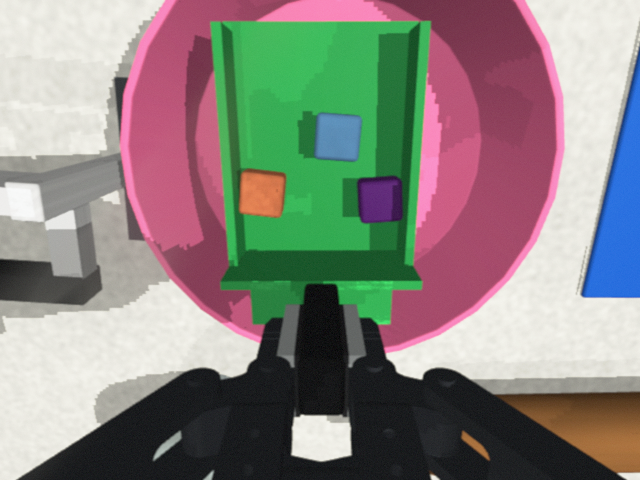

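View pics/s10.png

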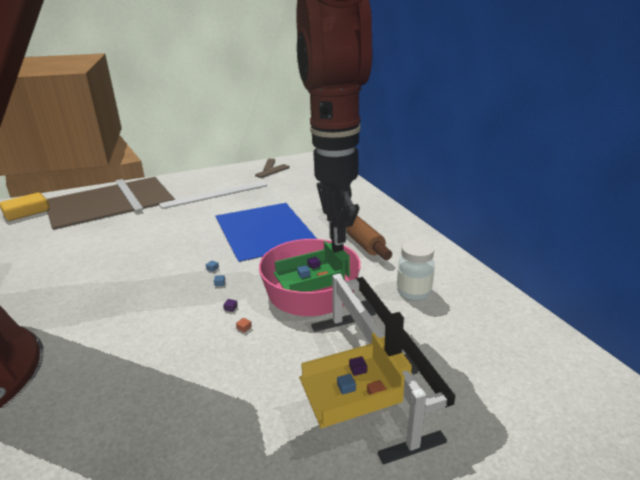

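```bash
python3 -m pendant '[[1,0,0.010,0,0],[1,0.006,0.002,0,0],[1,0.008,0,0,0],[1,0.008,0,-0.008,0],[1,0.008,0,-0.008,0],[1,0.008,0,-0.007,0],[1,0.008,0,-0.007,0],[1,0,0,0,0]]' 20; python3 -c "
from h import *
s,R=st()
snap('wrist','w11.png')
snap('side','s11.png',4,(230,200,390,320))"
```

```text
time: 10.45
eef_pos: [0.6023, -0.0105, 0.1361]
ee_rot: [0.003, 1.0, -0.006, 0.026]
force: [0.7, 0.6, -2.4]
width: 0.0129
t10.45 p [ 0.6023 -0.0105  0.1361] xax [-0.999  0.007 -0.052] zax [ 0.052 -0.012 -0.999] f [ 0.7  0.6 -2.4] w 0.0129 q [-0.14  0.46 -0.16  0.9  -0.01 -0.13]
```

View pics/w11.png

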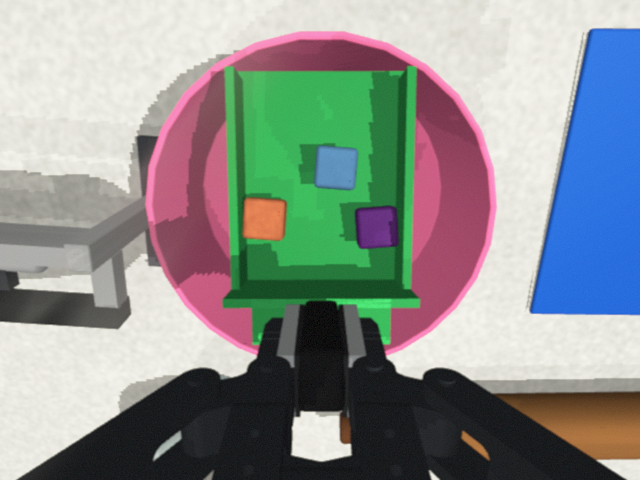

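View pics/s11.png

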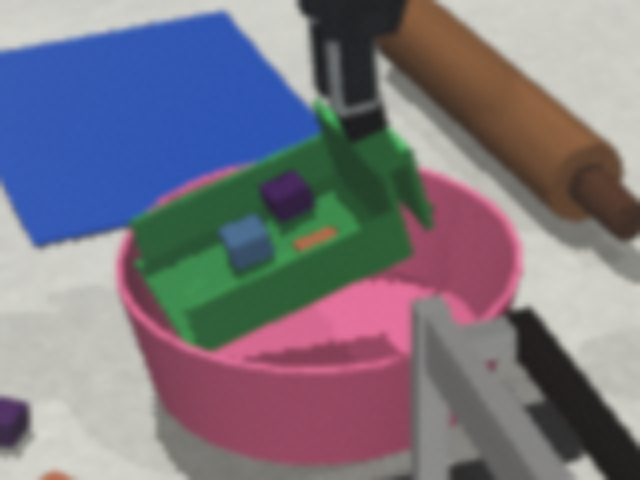

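```bash
python3 -m pendant '[[1,0.009,0,-0.002,0],[1,0.009,0,-0.002,0],[1,0.009,0,-0.002,0],[1,0.009,0,-0.002,0],[1,0.009,0,-0.002,0],[1,0.009,0,-0.002,0],[1,0,0,0,0],[1,0,0,0,0]]' 20; python3 -c "
from h import *
s,R=st()
snap('wrist','w12.png')
snap('side','s12.png',4,(230,200,390,320))"
```

```text
time: 11.55
eef_pos: [0.5669, -0.0107, 0.1522]
ee_rot: [0.003, 0.999, -0.006, 0.046]
force: [2.2, -0.3, 0.3]
width: 0.013
t11.55 p [ 0.5669 -0.0107  0.1522] xax [-0.996  0.005 -0.092] zax [ 0.091 -0.013 -0.996] f [ 2.2 -0.3  0.3] w 0.0130 q [-0.15  0.35 -0.29  0.84  0.   -0.14]
```

View pics/w12.png

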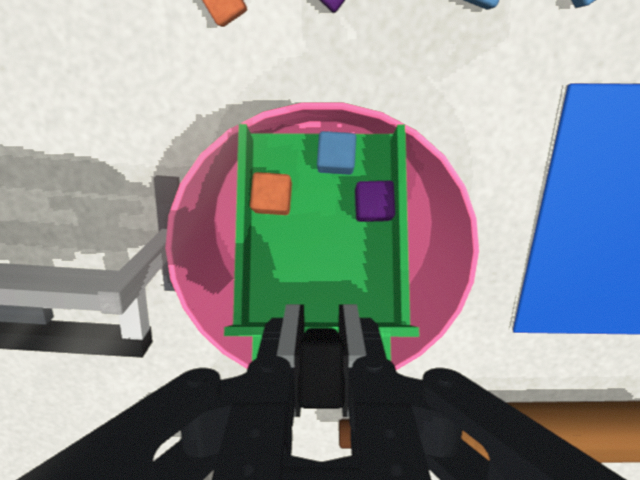

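View pics/s12.png

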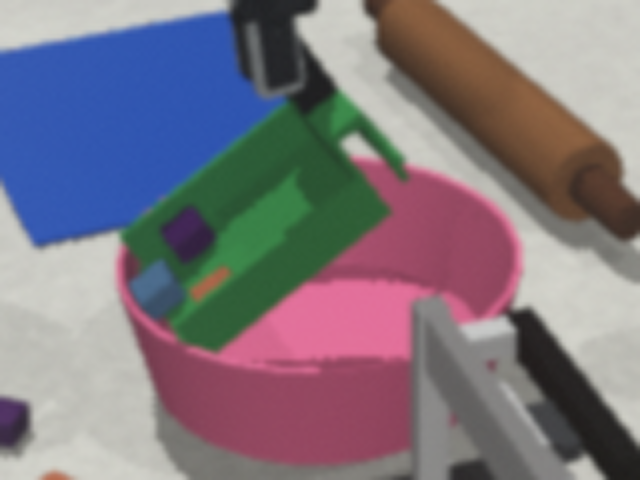

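```bash
python3 -m pendant '[[1,0,0,0,0],[1,-0.01,0,0,0],[1,-0.015,0,0.003,0],[1,-0.015,0,0.003,0],[1,0,0,0,0],[1,0,0,0,0],[1,0,0,0,0],[1,0,0,0,0]]' 40; python3 -c "
from h import *
s,R=st()
snap('wrist','w13.png')
snap('side','s13.png',4,(230,200,390,320))"
```

```text
time: 12.65
eef_pos: [0.6041, -0.01, 0.1461]
ee_rot: [0.003, 0.999, -0.005, 0.04]
force: [-1.2, 0.2, -1.9]
width: 0.0132
t12.65 p [ 0.6041 -0.01    0.1461] xax [-0.997  0.005 -0.08 ] zax [ 0.079 -0.011 -0.997] f [-1.2  0.2 -1.9] w 0.0132 q [-0.14  0.43 -0.18  0.88  0.   -0.13]
```

View pics/w13.png

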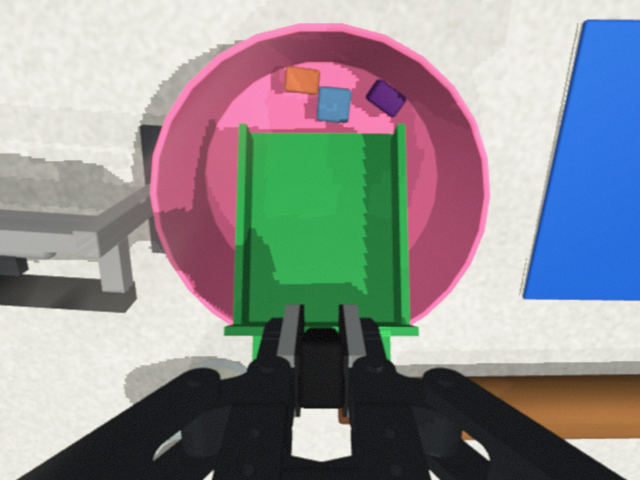

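View pics/s13.png

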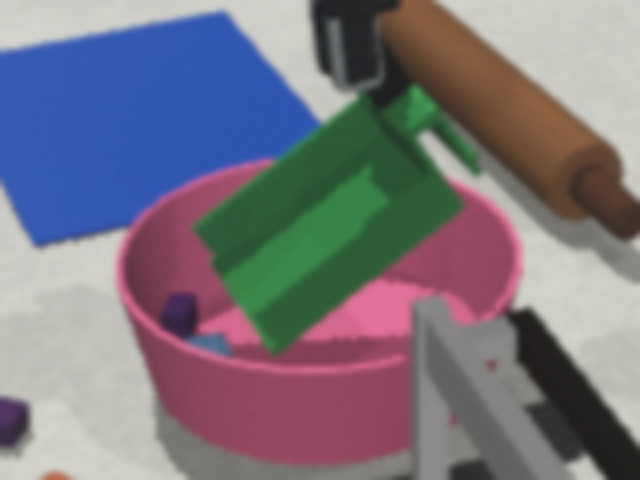

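```bash
python3 -m pendant '[[1,0,0,-0.03,0],[1,0,0,-0.04,0],[1,0.005,0.03,-0.03,0],[1,0.008,0.055,0,0],[1,0.008,0.055,0,0],[1,0.008,0.055,0,0],[1,0.008,0.055,0,0],[1,0.005,0.045,0,0]]' 60; python3 -c "
from h import *
s,R=st()"
```

```text
time: 13.75
eef_pos: [0.5562, 0.2916, 0.2446]
ee_rot: [0.006, 0.999, -0.005, 0.042]
force: [1.5, -0.1, -0.9]
width: 0.0128
t13.75 p [0.5562 0.2916 0.2446] xax [-0.996  0.013 -0.084] zax [ 0.084 -0.01  -0.996] f [ 1.5 -0.1 -0.9] w 0.0128 q [ 0.39  0.42  0.07  1.15 -0.04  0.4 ]
```

```bash
python3 -m pendant '[[1,0.004,0.012,0.02,0.8],[1,0.004,0.004,0.03,0],[1,0.002,0,0.03,0],[1,0,0,0.025,0],[1,0,0,0.012,0],[1,0,0,0,0],[1,0,0,0,0],[1,0,0,0,0]]' 40; python3 -c "
from h import *
s,R=st()
snap('side','s14.png',4,(200,160,360,280))"
```

```text
time: 14.75
eef_pos: [0.5563, 0.3126, 0.127]
ee_rot: [0.011, 0.999, -0.003, 0.044]
force: [-0.1, 0.2, -1.1]
width: 0.013
t14.75 p [0.5563 0.3126 0.127 ] xax [-0.996  0.021 -0.089] zax [ 0.089 -0.007 -0.996] f [-0.1  0.2 -1.1] w 0.0130 q [ 0.42  0.51 -0.1   0.88 -0.04  0.44]
```

View pics/s14.png

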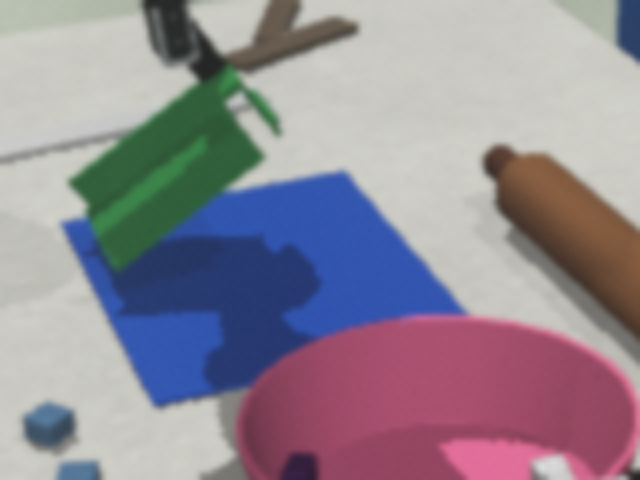

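```bash
python3 -m pendant '[[1,0.006,-0.003,0.006,-1.2],[1,0,0,0.009,0],[1,-0.012,0,0.005,0],[1,-0.012,0,0.006,0],[1,-0.011,0,0.007,0],[1,-0.011,0,0.008,0],[1,-0.010,0,0.009,0],[1,0,0,0,0]]' 20; python3 -c "
from h import *
s,R=st()
snap('side','s15.png',4,(200,160,360,280))"
```

```text
time: 15.8
eef_pos: [0.6127, 0.3099, 0.0795]
ee_rot: [-0.001, 0.999, -0.002, 0.044]
force: [-0.3, -0.2, 2.5]
width: 0.013
t15.80 p [0.6127 0.3099 0.0795] xax [-0.996 -0.002 -0.089] zax [ 0.089 -0.005 -0.996] f [-0.3 -0.2  2.5] w 0.0130 q [ 0.38  0.64 -0.01  0.84 -0.04  0.38]
```

View pics/s15.png

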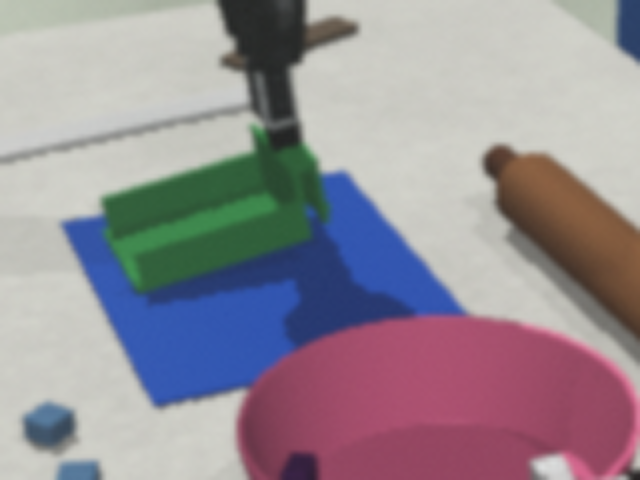

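```bash
python3 -m pendant '[[1,-0.004,0,0.006,0],[1,-0.004,0,0.006,0],[1,-0.002,0,0.006,0],[1,0,0,0.005,0],[1,0,0,0.004,0],[1,0,0,0,0],[1,0,0,0,0],[1,0,0,0,0]]' 20; python3 -c "
from h import *
s,R=st()
snap('side','s16.png',4,(200,160,360,280))"
```

```text
time: 16.85
eef_pos: [0.6314, 0.3103, 0.0655]
ee_rot: [-0.001, 0.999, -0.002, 0.053]
force: [-0.4, 0.3, 2.8]
width: 0.013
t16.85 p [0.6314 0.3103 0.0655] xax [-0.994 -0.002 -0.106] zax [ 0.106 -0.004 -0.994] f [-0.4  0.3  2.8] w 0.0130 q [ 0.37  0.67  0.01  0.81 -0.04  0.37]
```

View pics/s16.png

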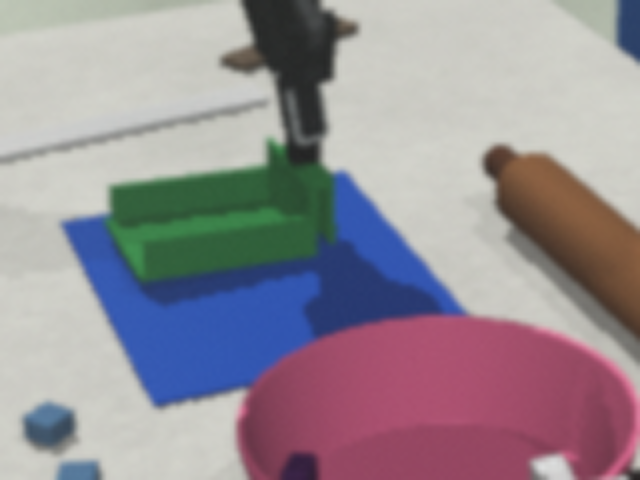

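```bash
python3 -m pendant '[[1,0,0,0.004,0],[1,0,0,0.003,0],[0.2,0,0,0,0],[0.2,0,0,0,0],[0.2,0,0,0,0],[0.2,0,0,0,0],[0.2,0,0,-0.01,0],[0.2,0,0,-0.02,0]]' 40; python3 -m pendant '[[0.2,0,0,-0.03,0],[0.2,0,0,-0.05,0],[-1,0,0,-0.05,0],[-1,0.03,-0.04,-0.02,0],[-1,0.02,-0.06,0,0],[-1,0,-0.06,0,0],[-1,0,-0.06,0,0],[-1,0,-0.06,0,0]]'; python3 -c "
from h import *
s,R=st()
snap('side','s17.png')"
```

```text
time: 17.9
eef_pos: [0.6292, 0.3099, 0.0932]
ee_rot: [-0.001, 0.999, -0.003, 0.054]
force: [0.5, -0.0, 1.0]
width: 0.0345
time: 18.9
eef_pos: [0.5637, 0.0279, 0.2507]
ee_rot: [-0.004, 0.998, -0.001, 0.06]
force: [1.3, -0.5, 0.4]
width: 0.0855
t18.90 p [0.5637 0.0279 0.2507] xax [-0.993 -0.009 -0.12 ] zax [ 0.12  -0.002 -0.993] f [ 1.3 -0.5  0.4] w 0.0855 q [-0.08  0.26 -0.16  1.04  0.01 -0.09]
```

View pics/s17.png

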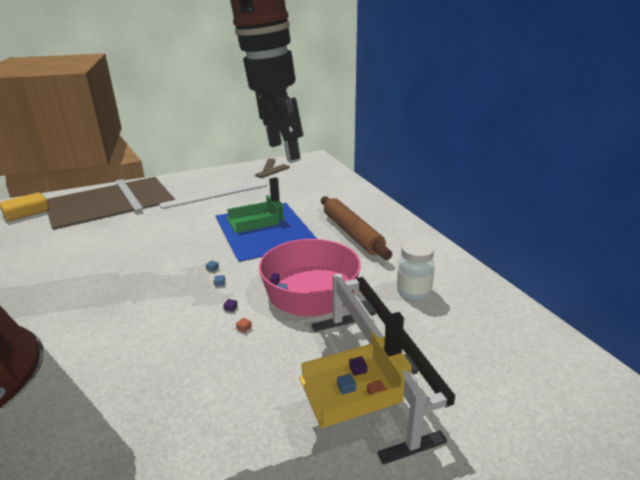

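```bash
python3 -m pendant '[[-1,0,-0.03,0,5],[-1,-0.004,-0.05,0,0],[-1,-0.005,-0.055,0,0],[-1,-0.005,-0.055,0,0],[-1,-0.005,-0.055,0,0],[-1,-0.004,-0.05,0.01,0],[-1,-0.003,-0.03,0.01,0],[-1,0,0,0,0]]' 90; python3 -c "
from h import *
s,R=st()
snap('wrist','w18.png')"
```

```text
time: 19.95
eef_pos: [0.5662, -0.3186, 0.239]
ee_rot: [0.045, 0.997, -0.002, 0.064]
force: [0.1, 0.8, 0.4]
width: 0.0852
t19.95 p [ 0.5662 -0.3186  0.239 ] xax [-0.988  0.089 -0.127] zax [ 0.127 -0.01  -0.992] f [0.1 0.8 0.4] w 0.0852 q [-0.66  0.43  0.07  1.1   0.07 -0.57]
```

View pics/w18.png

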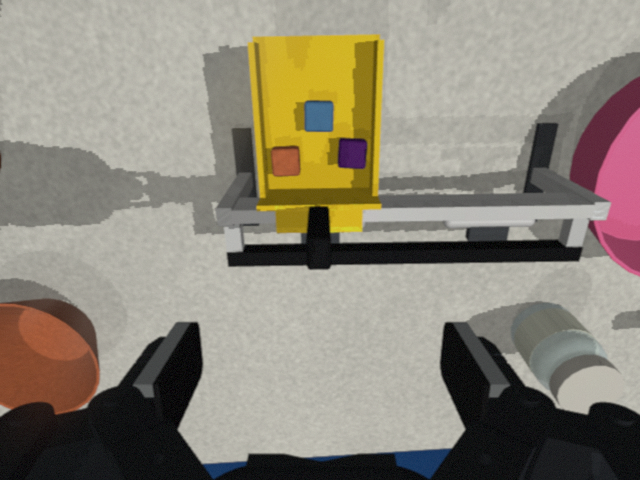

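```bash
python3 - <<'E'
from h import *
im,C=snap("wrist","w19.png",5,(250,195,380,280))
s,R=st()
for h in [(.5755,-.317)]: print(proj(C,[[*h,.162],[*h,.104]]).round(1))
print(back(C,(318,253),.162))
E
```

```text
t20.05 p [ 0.5667 -0.3166  0.2399] xax [-0.988  0.087 -0.128] zax [ 0.128 -0.01  -0.992] f [-0.2  0.6  0.3] w 0.0854 q [-0.66  0.43  0.07  1.1   0.07 -0.57]
[[321.7 255. ]
 [321.4 217.2]]
[ 0.5740603  -0.31895641  0.162     ]
```

View pics/w19.png

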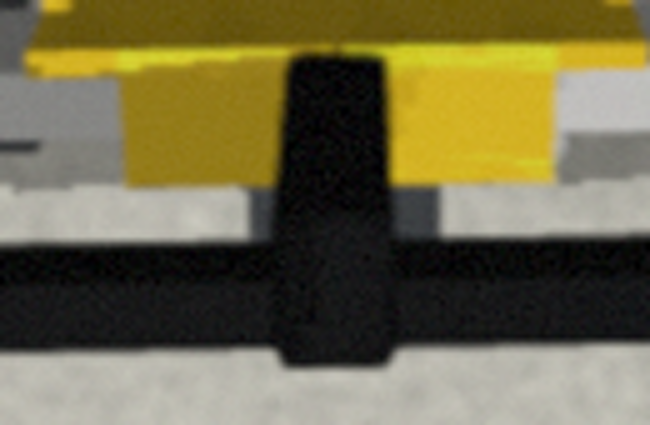

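```bash
python3 -m pendant '[[-1,0.003,0,0.02,-0.5],[-1,0.002,0,0.03,0],[-1,0,0,0.03,0],[-1,0,0,0.025,0],[-1,0,0,0.012,0],[-1,0,0,0,0],[-1,0,0,0,0],[-1,0,0,0,0]]' 90; python3 -c "
from h import *
s,R=st()"
```

```text
time: 21.05
eef_pos: [0.5813, -0.3105, 0.1287]
ee_rot: [0.035, 0.997, -0.004, 0.068]
force: [0.5, -0.4, -0.2]
width: 0.0855
t21.05 p [ 0.5813 -0.3105  0.1287] xax [-0.988  0.068 -0.137] zax [ 0.136 -0.013 -0.991] f [ 0.5 -0.4 -0.2] w 0.0855 q [-0.64  0.51 -0.1   0.84  0.07 -0.56]
```

```bash
python3 -m pendant '[[-1,0.005,-0.007,0.007,0.6],[1,0,0,0,0],[1,0,0,0,0],[1,0,0,0,0],[1,0,0,0,0],[1,0,0,0,0],[1,0,0,0,0],[1,0,0,0,0]]' 90; python3 -c "
from h import *
s,R=st()
snap('wrist','w20.png')"
```

```text
time: 22.05
eef_pos: [0.5767, -0.3187, 0.1219]
ee_rot: [0.04, 0.997, -0.005, 0.069]
force: [-0.3, 0.3, 0.4]
width: 0.0129
t22.05 p [ 0.5767 -0.3187  0.1219] xax [-0.987  0.08  -0.138] zax [ 0.137 -0.015 -0.99 ] f [-0.3  0.3  0.4] w 0.0129 q [-0.65  0.52 -0.11  0.82  0.07 -0.57]
```

View pics/w20.png

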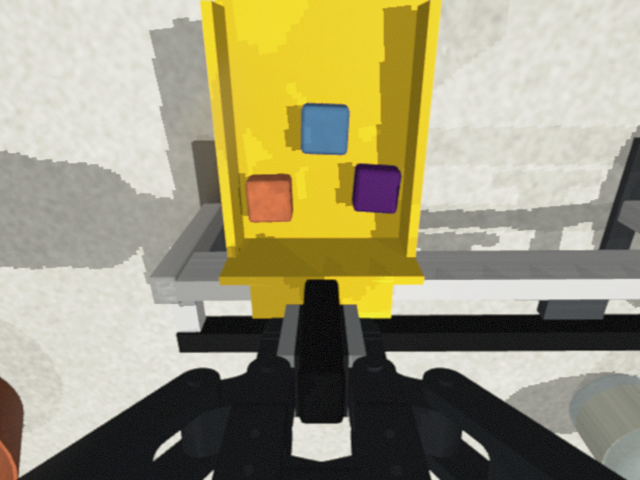

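```bash
python3 -m pendant '[[1,-0.0008,0,-0.006,0],[1,-0.0008,0,-0.006,0],[1,-0.0008,0,-0.006,0],[1,-0.001,0,-0.008,0],[1,-0.001,0,-0.008,0],[1,-0.001,0,-0.008,0],[1,-0.0014,0,-0.01,0],[1,-0.0014,0,-0.01,0]]' 90; python3 -c "
from h import *
s,R=st()
snap('wrist','w21.png')
snap('side','s21.png')"
```

```text
time: 23.1
eef_pos: [0.576, -0.3179, 0.1881]
ee_rot: [0.04, 0.997, -0.004, 0.069]
force: [0.2, 0.6, -1.9]
width: 0.0128
t23.10 p [ 0.576  -0.3179  0.1881] xax [-0.987  0.08  -0.137] zax [ 0.137 -0.013 -0.991] f [ 0.2  0.6 -1.9] w 0.0128 q [-0.65  0.47 -0.01  0.97  0.07 -0.57]
```

View pics/s21.png

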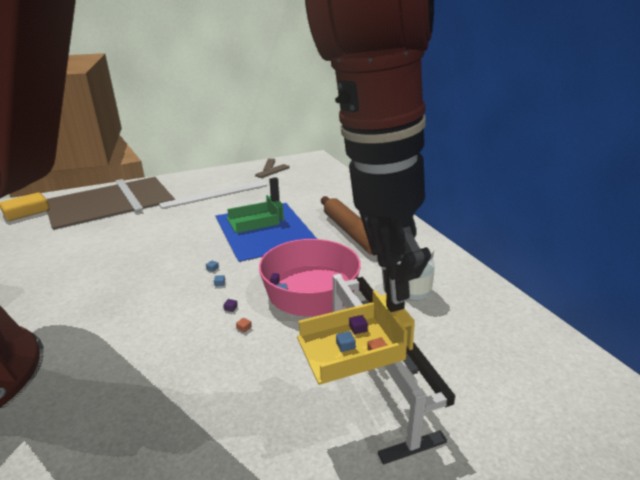

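```bash
python3 -m pendant '[[1,-0.002,0,-0.012,-2.4],[1,-0.003,0.012,-0.008,-2.4],[1,-0.006,0.025,0,0],[1,-0.01,0.035,0,0],[1,-0.01,0.04,0,0],[1,-0.01,0.045,0,0],[1,-0.01,0.045,0,0],[1,-0.006,0.035,0,0]]' 90; python3 -m pendant '[[1,-0.003,0.025,0,0],[1,0,0.012,0,0],[1,0,0,0,0],[1,0,0,0,0],[1,0,0,0,0],[1,0,0,0,0],[1,0,0,0,0],[1,0,0,0,0]]' 90; python3 -c "
from h import *
s,R=st()
snap('wrist','w22.png')"
```

```text
time: 24.2
eef_pos: [0.6293, -0.0712, 0.2122]
ee_rot: [-0.004, 0.998, -0.006, 0.068]
force: [0.5, -0.4, -3.0]
width: 0.0128
time: 25.2
eef_pos: [0.6309, -0.0318, 0.2115]
ee_rot: [-0.005, 0.998, -0.006, 0.067]
force: [-0.6, 0.6, -2.6]
width: 0.0129
t25.20 p [ 0.6309 -0.0318  0.2115] xax [-0.991 -0.011 -0.134] zax [ 0.134 -0.012 -0.991] f [-0.6  0.6 -2.6] w 0.0129 q [-0.17  0.39 -0.07  0.98  0.01 -0.18]
```

View pics/w22.png

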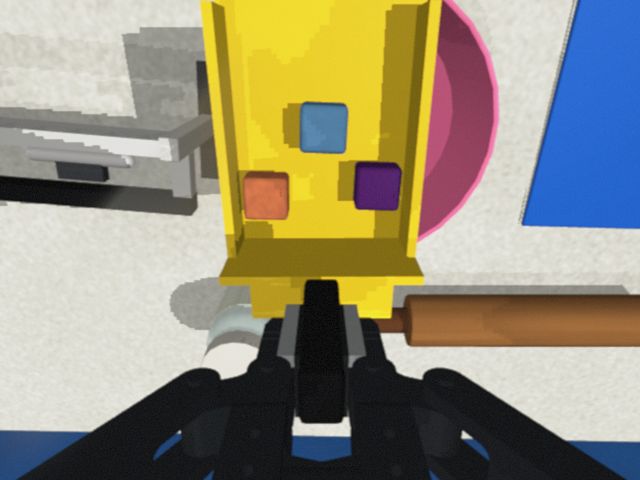

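```bash
python3 -m pendant '[[1,0,0.012,0,0.6],[1,0.002,0.010,0,0],[1,0.002,0,0.02,0],[1,0,0,0.025,0],[1,0,0,0.025,0],[1,0,0,0.02,0],[1,0,0,0.01,0],[1,0,0,0,0]]' 40; python3 -c "
from h import *
s,R=st()
snap('wrist','w23.png')
snap('side','s23.png',4,(230,200,390,320))"
```

```text
time: 26.25
eef_pos: [0.6404, -0.0041, 0.1098]
ee_rot: [-0.002, 0.998, -0.006, 0.068]
force: [0.5, -0.5, -1.6]
width: 0.0128
t26.25 p [ 0.6404 -0.0041  0.1098] xax [-0.991 -0.004 -0.136] zax [ 0.136 -0.011 -0.991] f [ 0.5 -0.5 -1.6] w 0.0128 q [-0.12  0.49 -0.2   0.75  0.01 -0.13]
```

View pics/w23.png

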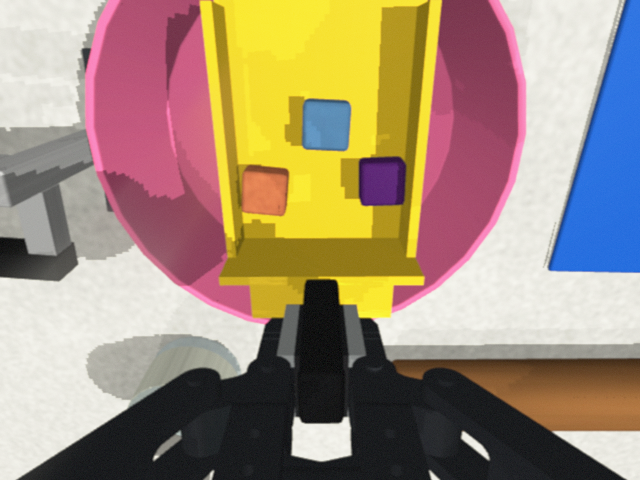

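View pics/s23.png

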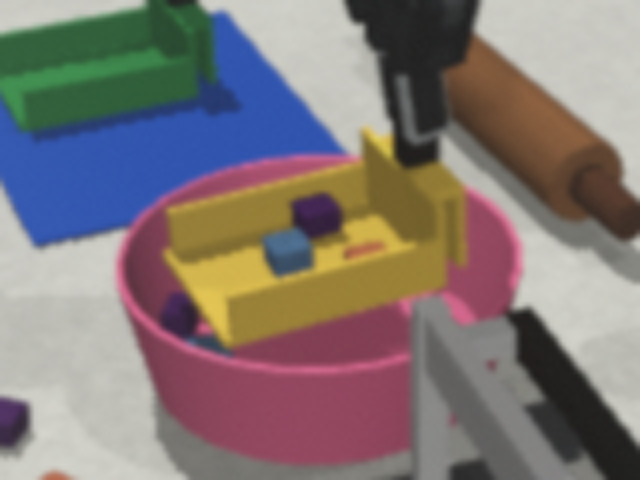

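```bash
python3 -m pendant '[[1,0,-0.008,0.006,0],[1,0.006,0,0,0],[1,0.008,0,-0.001,0],[1,0.009,0,-0.007,0],[1,0.009,0,-0.007,0],[1,0.009,0,-0.006,0],[1,0.009,0,-0.005,0],[1,0,0,0,0]]' 20; python3 -c "
from h import *
s,R=st()
snap('wrist','w24.png')
snap('side','s24.png',4,(230,200,390,320))"
```

```text
time: 27.35
eef_pos: [0.5983, -0.0119, 0.1335]
ee_rot: [-0.003, 0.996, -0.004, 0.084]
force: [-0.1, 0.2, -2.4]
width: 0.0128
t27.35 p [ 0.5983 -0.0119  0.1335] xax [-0.986 -0.006 -0.167] zax [ 0.167 -0.008 -0.986] f [-0.1  0.2 -2.4] w 0.0128 q [-0.15  0.37 -0.33  0.7   0.02 -0.16]
```

View pics/w24.png

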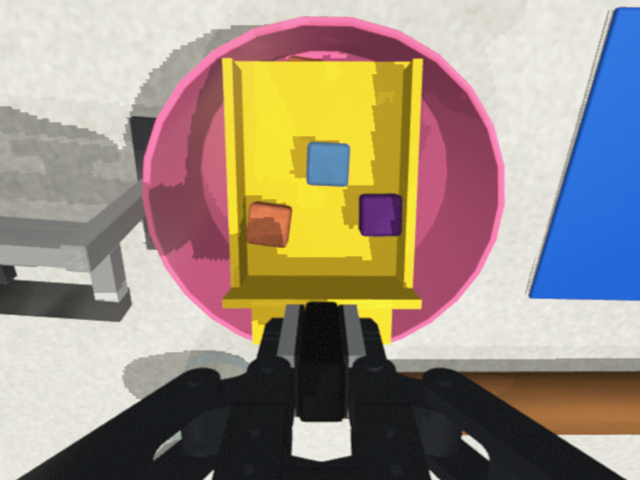

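View pics/s24.png

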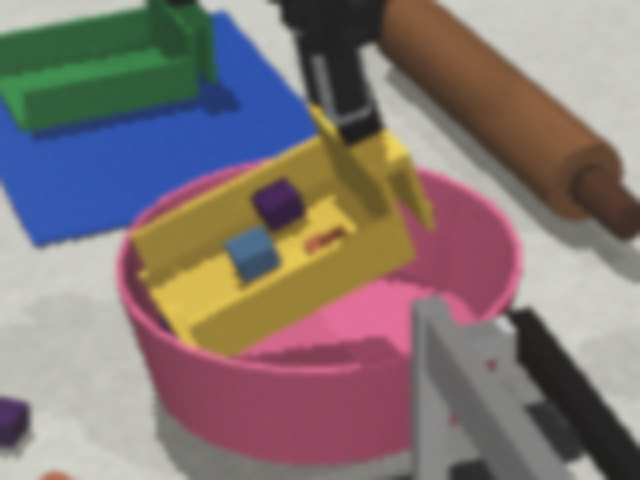

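```bash
python3 -m pendant '[[1,0.009,0,-0.003,0],[1,0.009,0,-0.003,0],[1,0.009,0,-0.003,0],[1,0.009,0,-0.003,0],[1,0.009,0,-0.003,0],[1,0.009,0,-0.003,0],[1,0.006,0,-0.002,0],[1,0,0,0,0]]' 20; python3 -c "
from h import *
s,R=st()
snap('wrist','w25.png')
snap('side','s25.png',4,(230,200,390,320))"
```

```text
time: 28.45
eef_pos: [0.5567, -0.0125, 0.1538]
ee_rot: [-0.004, 0.994, -0.004, 0.106]
force: [2.7, 1.1, -0.6]
width: 0.0129
t28.45 p [ 0.5567 -0.0125  0.1538] xax [-0.978 -0.009 -0.21 ] zax [ 0.21  -0.007 -0.978] f [ 2.7  1.1 -0.6] w 0.0129 q [-0.17  0.25 -0.46  0.65  0.03 -0.18]
```

View pics/w25.png

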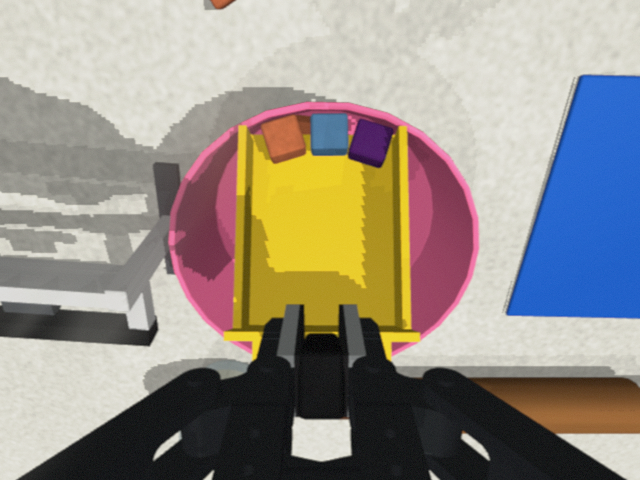

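View pics/s25.png

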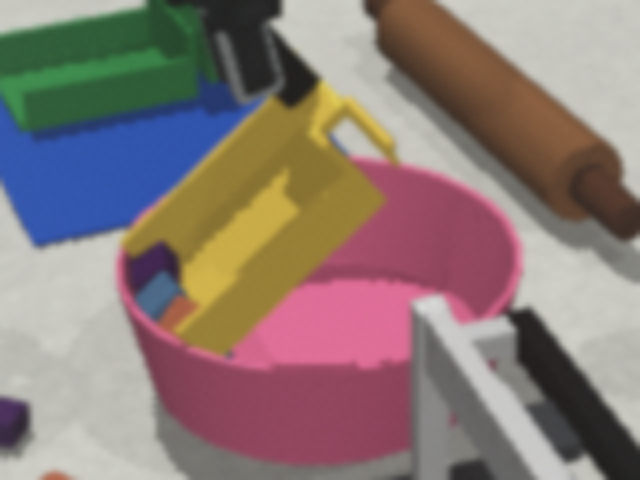

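```bash
python3 -m pendant '[[1,0,0,0,0],[1,-0.01,0,0.002,0],[1,-0.015,0,0.003,0],[1,-0.015,0,0.003,0],[1,0,0,0,0],[1,0,0,0,0],[1,0,0,0,0],[1,0,0,0,0]]' 40; python3 -c "
from h import *
s,R=st()
snap('wrist','w26.png')
snap('side','s26.png',4,(230,200,390,320))"
```

```text
time: 29.55
eef_pos: [0.5933, -0.0128, 0.1491]
ee_rot: [-0.003, 0.995, -0.005, 0.098]
force: [0.3, 0.5, -1.1]
width: 0.0129
t29.55 p [ 0.5933 -0.0128  0.1491] xax [-0.981 -0.007 -0.196] zax [ 0.196 -0.008 -0.981] f [ 0.3  0.5 -1.1] w 0.0129 q [-0.16  0.33 -0.35  0.69  0.02 -0.16]
```

View pics/w26.png

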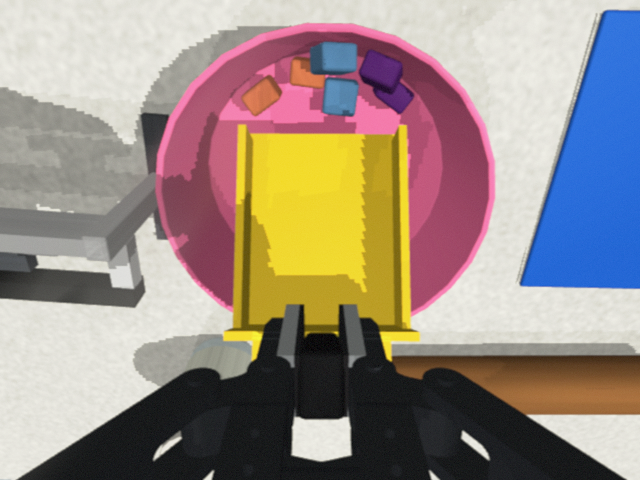

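View pics/s26.png

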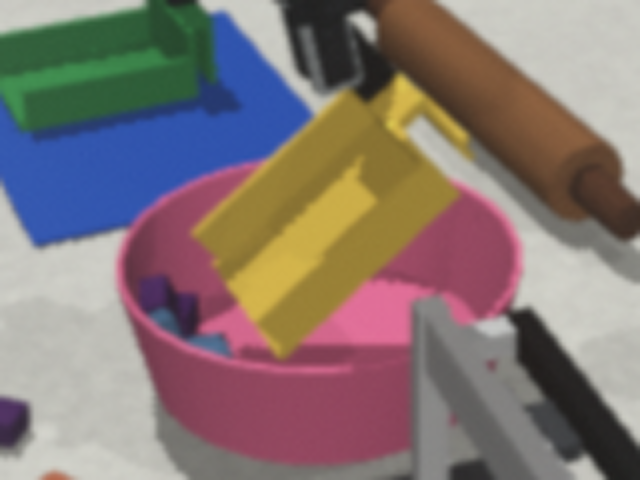

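```bash
python3 -m pendant '[[1,-0.006,0,-0.03,0],[1,-0.008,0,-0.04,0],[1,0,0.02,-0.03,0],[1,0.008,0.045,0,0],[1,0.008,0.05,0,0],[1,0.008,0.045,0,0],[1,0.008,0.03,0,0],[1,0.004,0.015,0,0]]' 60; python3 -c "
from h import *
s,R=st()"
```

```text
time: 30.65
eef_pos: [0.5504, 0.1974, 0.2456]
ee_rot: [-0.001, 0.995, -0.004, 0.1]
force: [0.3, -1.0, -1.6]
width: 0.0132
t30.65 p [0.5504 0.1974 0.2456] xax [-0.98  -0.004 -0.199] zax [ 0.199 -0.008 -0.98 ] f [ 0.3 -1.  -1.6] w 0.0132 q [ 0.25  0.25 -0.2   0.93 -0.06  0.24]
```

```bash
python3 -m pendant '[[1,0.006,0.004,0.02,0],[1,0.006,0,0.03,0],[1,0.006,0,0.025,0],[1,0.004,0,0.018,0],[1,0.002,0,0.01,0],[1,0,0,0,0],[1,0,0,0,0],[1,0,0,0,0]]' 40; python3 -c "
from h import *
s,R=st()
snap('side','s27.png',4,(200,160,360,280))"
```

```text
time: 31.65
eef_pos: [0.55, 0.1994, 0.1397]
ee_rot: [-0.001, 0.995, -0.004, 0.103]
force: [-0.7, 0.1, -2.7]
width: 0.0131
t31.65 p [0.55   0.1994 0.1397] xax [-0.979 -0.002 -0.204] zax [ 0.204 -0.008 -0.979] f [-0.7  0.1 -2.7] w 0.0131 q [ 0.26  0.33 -0.38  0.66 -0.06  0.25]
```

View pics/s27.png

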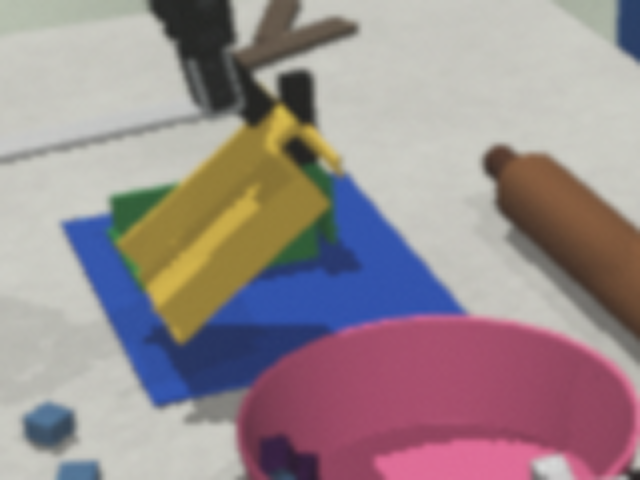

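```bash
python3 -m pendant '[[1,0.006,0.003,0.011,0],[1,0.002,0,0.008,0],[1,-0.011,0,0.007,0],[1,-0.0105,0,0.008,0],[1,-0.009,0,0.009,0],[1,-0.009,0,0.010,0],[1,-0.008,0,0.011,0],[1,0,0,0,0]]' 20; python3 -c "
from h import *
s,R=st()
snap('side','s28.png',4,(200,160,360,280))"
```

```text
time: 32.7
eef_pos: [0.609, 0.2031, 0.0848]
ee_rot: [-0.001, 0.994, -0.003, 0.106]
force: [-0.8, -0.2, 2.8]
width: 0.0128
t32.70 p [0.609  0.2031 0.0848] xax [-0.978 -0.002 -0.21 ] zax [ 0.21  -0.006 -0.978] f [-0.8 -0.2  2.8] w 0.0128 q [ 0.24  0.48 -0.31  0.58 -0.06  0.23]
```

View pics/s28.png

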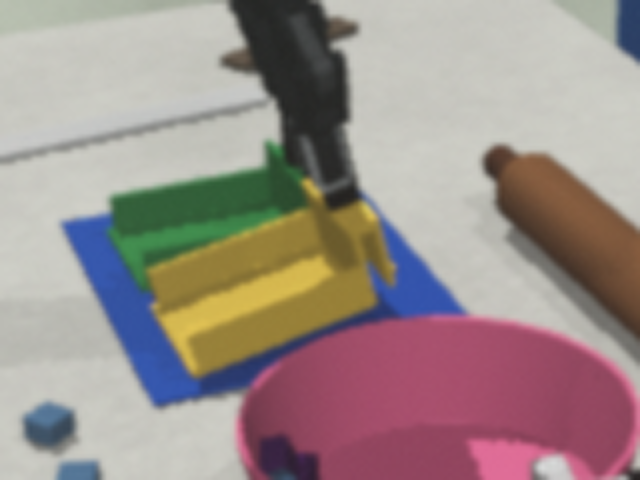

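```bash
python3 -m pendant '[[1,-0.006,0,0.0095,0],[1,-0.004,0,0.009,0],[1,-0.002,0,0.007,0],[1,0.001,0,0.005,0],[1,0.001,0,0.005,0],[1,0.001,0,0.004,0],[1,0,0,0,0],[1,0,0,0,0]]' 20; python3 -c "
from h import *
s,R=st()
snap('side','s29.png',4,(200,160,360,280))"
```

```text
time: 33.75
eef_pos: [0.6396, 0.2034, 0.0642]
ee_rot: [-0.0, 0.993, -0.003, 0.121]
force: [0.5, 0.6, -2.4]
width: 0.013
t33.75 p [0.6396 0.2034 0.0642] xax [-0.971 -0.001 -0.24 ] zax [ 0.24  -0.006 -0.971] f [ 0.5  0.6 -2.4] w 0.0130 q [ 0.23  0.53 -0.29  0.51 -0.06  0.22]
```

View pics/s29.png

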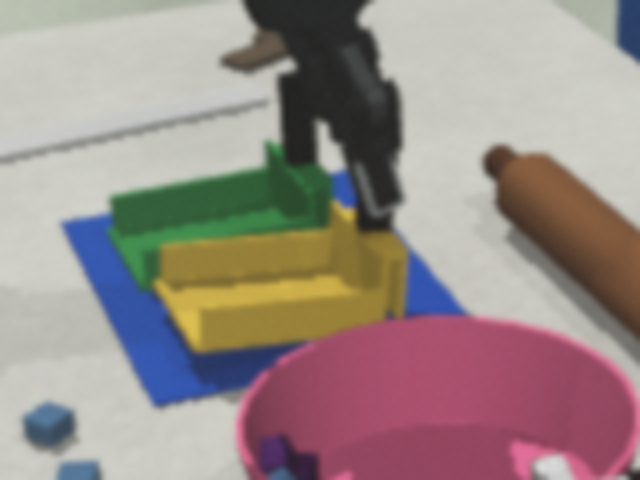

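```bash
python3 -m pendant '[[1,0.001,0,0.003,0],[0.2,0,0,0,0],[0.2,0,0,0,0],[0.2,0,0,0,0],[0.2,0,0,0,0],[0.2,0,0,0,0],[0.2,-0.002,0,-0.01,0],[0.2,-0.004,0,-0.02,0]]' 40; python3 -m pendant '[[0.2,-0.004,0,-0.03,0],[0.2,-0.008,0,-0.05,0],[0,-0.008,0,-0.05,0],[0,0.03,-0.02,0,0],[0,0.05,0,0,0],[0,0.05,0,0,0],[0,0.02,0,0,0],[0,0,0,0,0]]'; python3 -c "
from h import *
s,R=st()
snap('side','s30.png')
snap('top','t30.png')"
```

```text
time: 34.8
eef_pos: [0.6379, 0.2033, 0.0919]
ee_rot: [-0.0, 0.993, -0.004, 0.121]
force: [0.4, 0.4, 0.4]
width: 0.0342
time: 35.8
eef_pos: [0.4789, 0.1839, 0.1987]
ee_rot: [0.0, 0.992, -0.002, 0.127]
force: [1.5, -0.2, 0.6]
width: 0.0426
t35.80 p [0.4789 0.1839 0.1987] xax [-0.968 -0.    -0.252] zax [ 0.252 -0.005 -0.968] f [ 1.5 -0.2  0.6] w 0.0426 q [ 0.27  0.11 -0.51  0.7  -0.07  0.26]
```

View pics/s30.png

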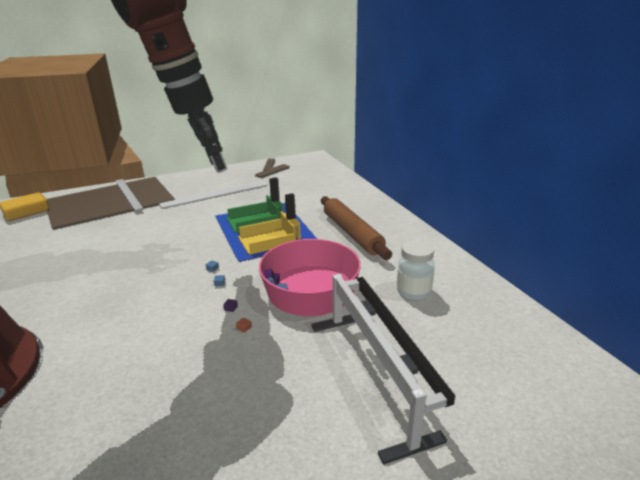

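View pics/t30.png

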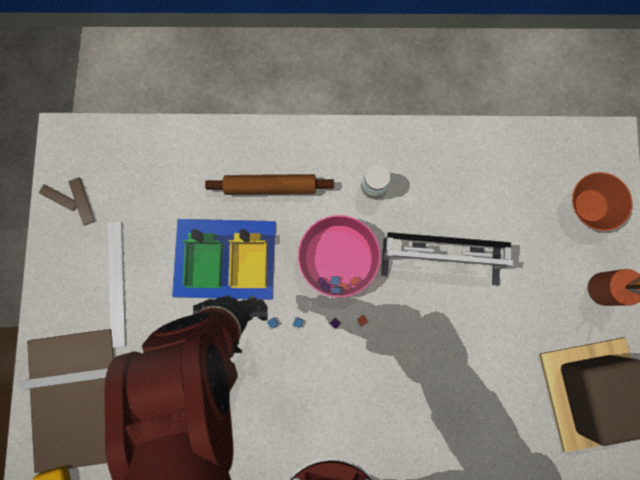

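```bash
python3 -m pendant '[[-0.3,0.02,-0.025,-0.014,0],[-0.3,0.02,-0.025,-0.014,0],[-0.3,0.02,-0.025,-0.014,0],[-0.3,0.02,-0.025,-0.014,0],[-0.3,0.02,-0.025,-0.014,0],[-0.3,0,0,0,0],[-0.3,0,0,0,0],[-0.3,0,0,0,0]]' 40; python3 -c "
from h import *
s,R=st()
snap('wrist','w31.png')"
```

```text
time: 36.9
eef_pos: [0.374, 0.0555, 0.2483]
ee_rot: [0.002, 0.991, -0.003, 0.132]
force: [-0.3, -0.2, -0.2]
width: 0.0558
t36.90 p [0.374  0.0555 0.2483] xax [-0.965  0.003 -0.263] zax [ 0.263 -0.006 -0.965] f [-0.3 -0.2 -0.2] w 0.0558 q [-0.05 -0.23 -0.69  0.84  0.01 -0.05]
```

View pics/w31.png

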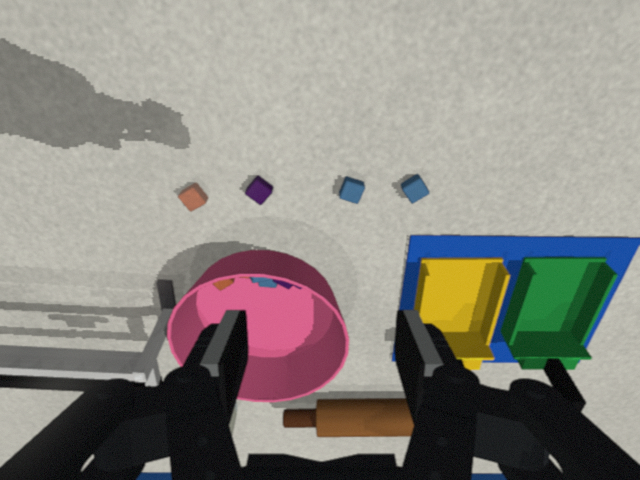

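```bash
python3 -m pendant '[[1,-0.0185,-0.038,0.01,0],[1,-0.0185,-0.038,0.01,0],[1,-0.0185,-0.038,0.01,0],[1,-0.0185,-0.038,0.01,0],[1,-0.0185,-0.038,0.01,0],[1,-0.0185,-0.038,0.01,0],[1,-0.0185,-0.038,0.01,0],[1,-0.0185,-0.038,0.01,0]]' 40; python3 -c "
from h import *
s,R=st()"
```

```text
time: 37.95
eef_pos: [0.5468, -0.2524, 0.207]
ee_rot: [-0.005, 0.991, -0.0, 0.132]
force: [1.2, 0.4, 1.4]
width: 0.0002
t37.95 p [ 0.5468 -0.2524  0.207 ] xax [-0.965 -0.009 -0.261] zax [ 0.261  0.001 -0.965] f [1.2 0.4 1.4] w 0.0002 q [-0.64  0.27 -0.28  0.8   0.16 -0.63]
```

```bash
python3 -m pendant '[[1,0.008,0,0.02,0],[1,0.009,0,0.025,0],[1,0.009,0,0.025,0],[1,0.009,0,0.025,0],[1,0.007,0,0.02,0],[1,0,0,0.005,0],[1,0,0,0,0],[1,0,0,0,0]]' 40; python3 -c "
from h import *
s,R=st()
snap('side','s32.png')"
```

```text
time: 38.95
eef_pos: [0.5428, -0.2533, 0.0719]
ee_rot: [-0.006, 0.991, 0.001, 0.13]
force: [0.2, -0.6, 0.5]
width: -0.0001
t38.95 p [ 0.5428 -0.2533  0.0719] xax [-0.966 -0.012 -0.258] zax [ 0.258  0.004 -0.966] f [ 0.2 -0.6  0.5] w -0.0001 q [-0.65  0.42 -0.47  0.47  0.16 -0.64]
```

View pics/s32.png

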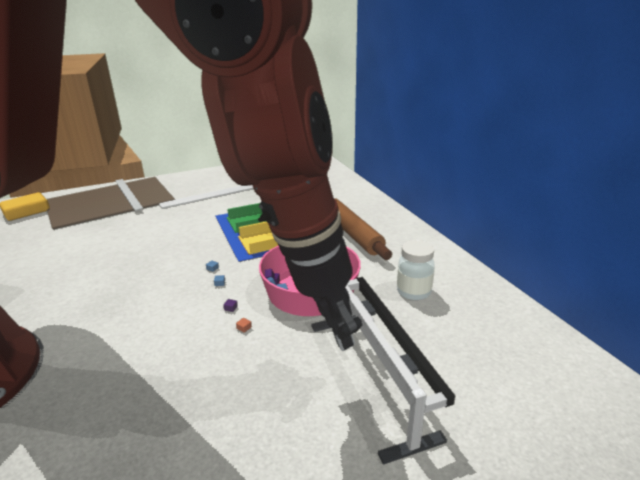

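```bash
python3 -m pendant '[[1,-0.006,0,0.0016,0],[1,-0.006,0,0.0016,0],[1,-0.004,0,0.001,0],[1,-0.004,0,0.001,0],[1,-0.004,0,0.001,0],[1,-0.004,0,0.001,0],[1,-0.004,0,0.001,0],[1,-0.004,0,0.001,0]]' 40; python3 -c "
from h import *
s,R=st()"
```

```text
time: 40.0
eef_pos: [0.5661, -0.253, 0.069]
ee_rot: [-0.001, 0.993, -0.0, 0.115]
force: [-20.3, -1.4, 11.8]
width: 0.0003
t40.00 p [ 0.5661 -0.253   0.069 ] xax [-0.973 -0.003 -0.229] zax [ 0.229 -0.    -0.973] f [-20.3  -1.4  11.8] w 0.0003 q [-0.61  0.46 -0.39  0.52  0.13 -0.6 ]
```

```bash
python3 -m pendant '[[1,-0.004,0,0.001,0],[1,-0.004,0,0.001,0],[1,-0.004,0,0.001,0],[1,-0.004,0,0.001,0],[1,-0.004,0,0.001,0],[1,-0.004,0,0.001,0],[1,-0.004,0,0.001,0],[1,-0.004,0,0.001,0]]' 40; python3 -c "
from h import *
s,R=st()"
```

```text
time: 41.0
eef_pos: [0.5673, -0.2505, 0.0571]
ee_rot: [0.007, 0.996, 0.001, 0.084]
force: [-15.7, -1.1, 6.7]
width: -0.0
t41.00 p [ 0.5673 -0.2505  0.0571] xax [-0.986  0.015 -0.167] zax [ 0.167  0.002 -0.986] f [-15.7  -1.1   6.7] w -0.0000 q [-0.58  0.51 -0.33  0.59  0.09 -0.56]
```

```bash
python3 -m pendant '[[1,-0.004,0,-0.001,0],[1,-0.004,0,-0.001,0],[1,-0.004,0,-0.001,0],[1,-0.004,0,-0.001,0],[1,-0.004,0,-0.001,0],[1,-0.004,0,-0.001,0],[1,-0.004,0,-0.001,0],[1,-0.004,0,-0.001,0]]' 40;  python3 -m pendant '[[1,-0.004,0,-0.001,0],[1,-0.004,0,-0.001,0],[1,-0.004,0,-0.001,0],[1,-0.004,0,-0.001,0],[1,-0.004,0,-0.001,0],[1,-0.004,0,-0.001,0],[1,-0.004,0,-0.001,0],[1,-0.004,0,-0.001,0]]' 40;python3 -c "
from h import *
s,R=st()"
```

```text
time: 42.0
eef_pos: [0.5664, -0.2503, 0.0576]
ee_rot: [0.015, 0.999, 0.002, 0.052]
force: [-14.9, -2.9, 4.3]
width: 0.0002
time: 43.0
eef_pos: [0.5653, -0.25, 0.0581]
ee_rot: [0.022, 1.0, 0.002, 0.019]
force: [-16.0, -2.5, 5.5]
width: 0.0001
t43.00 p [ 0.5653 -0.25    0.0581] xax [-0.998  0.044 -0.038] zax [ 0.038  0.004 -0.999] f [-16.   -2.5   5.5] w 0.0001 q [-0.55  0.58 -0.18  0.78  0.02 -0.5 ]
```

```bash
python3 -m pendant '[[1,-0.004,0,-0.001,0],[1,-0.004,0,-0.001,0],[1,-0.004,0,-0.001,0],[1,-0.004,0,-0.001,0],[1,-0.004,0,-0.001,0],[1,-0.004,0,-0.001,0],[1,-0.002,0,0,0],[0.2,0.03,0,0,0]]' 40; python3 -m pendant '[[0.2,0.03,0,0,0],[0.2,0,0,-0.04,0],[0,0,0.03,-0.05,0],[0,0.01,0.05,-0.04,0],[0,0.02,0.05,0,0],[0,0.02,0.04,0,0],[0,0.02,0.02,0,0],[0,0,0,0,0]]' 40;python3 -c "
from h import *
s,R=st()
snap('wrist','w33.png')"
```

```text
time: 44.0
eef_pos: [0.534, -0.2479, 0.0579]
ee_rot: [0.027, 1.0, 0.003, -0.009]
force: [0.2, -0.8, -0.3]
width: 0.0171
time: 45.0
eef_pos: [0.4441, -0.0491, 0.194]
ee_rot: [0.028, 1.0, 0.005, -0.009]
force: [1.2, -0.5, 0.3]
width: 0.0426
t45.00 p [ 0.4441 -0.0491  0.194 ] xax [-0.998  0.056  0.017] zax [-0.017  0.01  -1.   ] f [ 1.2 -0.5  0.3] w 0.0426 q [-0.28  0.19 -0.4   1.01  0.   -0.22]
```

View pics/w33.png

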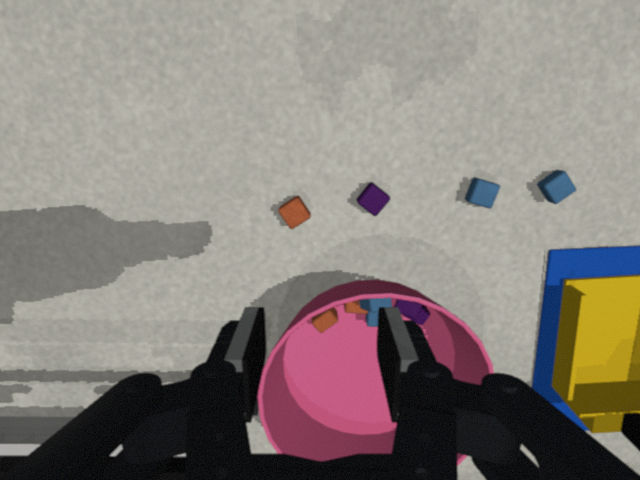

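```bash
cat >> h.py <<'E'
def strays(n="wrist",roi=None,xmax=.475):
    s=arm.sense(); im=arm.capture(n)[:,:,::-1]; C=cal(n,s)
    hsv=cv2.cvtColor(im,cv2.COLOR_BGR2HSV); m=((hsv[:,:,1]>90)&(hsv[:,:,2]>40)).astype(np.uint8)
    k,l,stt,c=cv2.connectedComponentsWithStats(m); out=[]
    for i in range(1,k):
        if not 30<stt[i,4]<6000: continue
        P=np.argwhere(l==i)[:,::-1]; 
        X=np.array([back(C,p,.014)[:2] for p in P]); 
        (cx,cy),(w,h),a=cv2.minAreaRect((X*1000).astype(np.float32))
        if not(.25<cx/1000<xmax and 12<min(w,h) and max(w,h)<40): continue
        hv=hsv[l==i].mean(0); print("uv",c[i].round(0),"xy",round(cx/1000,4),round(cy/1000,4),"size",round(w),round(h),"rect angle",round(a,1),"hsv",hv.round(0),n)
    return im,C
E
python3 - <<'E'
from h import *
im,C=strays()
st()
cv2.imwrite("pics/w34.png",cv2.resize(im[150:250,250:600],None,fx=2.2,fy=2.2,interpolation=cv2.INTER_CUBIC))
E
```

```text
uv [558. 185.] xy 0.4298 0.1402 size 23 21 rect angle 36.2 hsv [104. 129. 115.] wrist
uv [483. 191.] xy 0.4315 0.0814 size 22 19 rect angle 70.6 hsv [104. 129. 121.] wrist
uv [374. 197.] xy 0.4314 -0.0049 size 20 19 rect angle 49.0 hsv [140. 168.  83.] wrist
uv [295. 211.] xy 0.4385 -0.068 size 20 21 rect angle 29.5 hsv [  9. 162. 148.] wrist
t45.10 p [ 0.4455 -0.0506  0.194 ] xax [-0.998  0.058  0.016] zax [-0.016  0.009 -1.   ] f [0.8 0.5 0.6] w 0.0425 q [-0.28  0.19 -0.39  1.01  0.   -0.22]
```

View pics/w34.png

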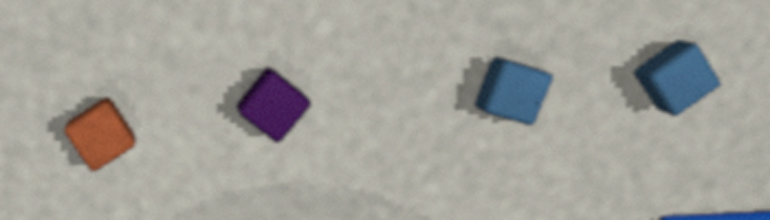

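```bash
python3 -m pendant '[[0,0.003,-0.009,0,-8.5],[0,0,-0.008,0.02,-8.5],[0,0,0,0.03,-8],[0,0,0,0.03,-8],[0,0,0,0.03,0],[0,0,0,0.02,0],[0,0,0,0,0],[0,0,0,0,0]]' 40; python3 -c "
from h import *
s,R=st()
strays()"
```

```text
time: 46.1
eef_pos: [0.4479, -0.0747, 0.0601]
ee_rot: [-0.262, 0.965, 0.005, -0.004]
force: [-0.3, -0.1, 0.2]
width: 0.0427
t46.10 p [ 0.4479 -0.0747  0.0601] xax [-0.863 -0.505  0.006] zax [-0.011  0.007 -1.   ] f [-0.3 -0.1  0.2] w 0.0427 q [-0.33  0.35 -0.58  0.65  0.   -0.86]
uv [338. 267.] xy 0.4377 -0.0691 size 22 19 rect angle 30.0 hsv [  9. 164. 140.] wrist
uv [451. 313.] xy 0.4308 -0.007 size 24 20 rect angle 48.9 hsv [141. 168.  79.] wrist
uv [578. 383.] xy 0.4306 0.0781 size 30 19 rect angle 70.9 hsv [104. 130. 107.] wrist
```

```bash
python3 -m pendant '[[0,0.0055,0.010,0.01,0],[0,0,0,0.015,0],[0,0,0,0.015,0],[0,0,0,0.01,0],[0,0,0,0.006,0],[0,0,0,0,0],[0,0,0,0,0],[0,0,0,0,0]]' 40; python3 -c "
from h import *
s,R=st()
im,C=strays()
cv2.imwrite('pics/w35.png',im)"
```

```text
time: 47.15
eef_pos: [0.4372, -0.0677, 0.0044]
ee_rot: [-0.262, 0.965, 0.003, -0.002]
force: [-0.0, -0.4, -0.3]
width: 0.0427
t47.15 p [ 0.4372 -0.0677  0.0044] xax [-0.863 -0.505  0.003] zax [-0.006  0.005 -1.   ] f [-0.  -0.4 -0.3] w 0.0427 q [-0.32  0.42 -0.67  0.48  0.   -0.85]
uv [315. 333.] xy 0.4369 -0.0694 size 25 19 rect angle 29.0 hsv [  9. 166. 116.] wrist
```

View pics/w35.png

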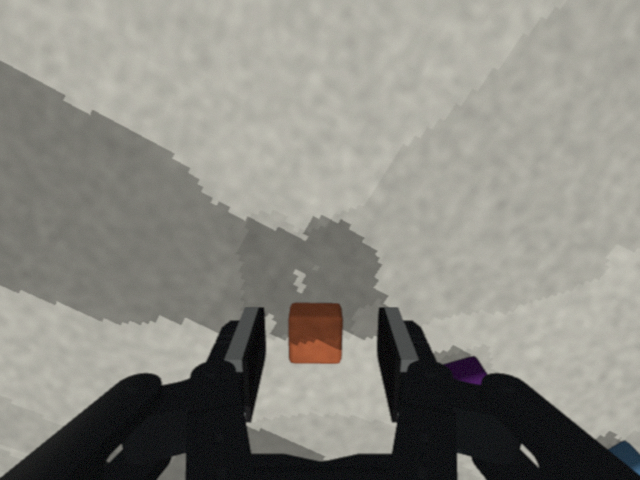

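```bash
python3 -m pendant '[[1,0,0,0,0],[1,0,0,0,0],[1,0,0,0,0],[1,0,0,0,0],[1,0,0,-0.02,0],[1,0,0,-0.03,0],[1,0,0,-0.03,0],[1,0,0,-0.03,0]]' 40; python3 -c "
from h import *
s,R=st()
im,C=snap('wrist','w36.png')"
```

```text
time: 48.2
eef_pos: [0.4361, -0.0678, 0.1157]
ee_rot: [-0.262, 0.965, 0.005, -0.004]
force: [0.7, -0.9, -0.5]
width: 0.019
t48.20 p [ 0.4361 -0.0678  0.1157] xax [-0.863 -0.505  0.006] zax [-0.011  0.007 -1.   ] f [ 0.7 -0.9 -0.5] w 0.0190 q [-0.32  0.25 -0.54  0.79  0.   -0.85]
```

View pics/w36.png

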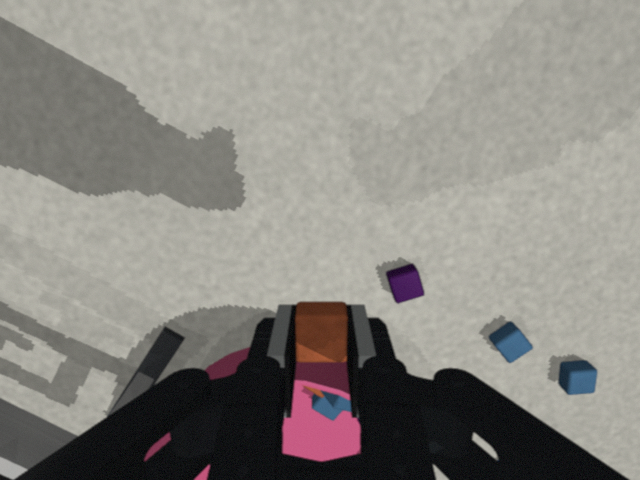

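```bash
python3 -m pendant '[[1,-0.035,-0.01,-0.005,0],[1,-0.045,-0.012,0,0],[1,-0.045,-0.012,0,0],[1,-0.045,-0.01,0,0],[1,0,0,0.03,0],[1,0,0,0.035,0],[0,0,0,0.01,0],[0,0,0,0,0]]' 40; python3 -c "
from h import *
s,R=st()"
```

```text
time: 49.25
eef_pos: [0.6139, -0.0188, 0.0471]
ee_rot: [-0.261, 0.965, 0.002, -0.0]
force: [0.8, 0.3, 1.3]
width: 0.0429
t49.25 p [ 0.6139 -0.0188  0.0471] xax [-0.863 -0.504 -0.   ] zax [-0.002  0.004 -1.   ] f [0.8 0.3 1.3] w 0.0429 q [-0.15  0.61 -0.16  0.8   0.   -0.68]
```

```bash
python3 -m pendant '[[0,0,0,-0.04,0],[0,0,0,-0.045,0],[0,0.034,0.024,0,0],[0,0.038,0.026,0,0],[0,0.038,0.026,0,0],[0,0.032,0.022,0,0],[0,0,0,0,-9.4],[0,0,0,0,-9.4]]' 40; python3 -c "
from h import *
s,R=st()
im,C=strays()
cv2.imwrite('pics/w37.png',im)"
```

```text
time: 50.25
eef_pos: [0.4417, -0.0075, 0.146]
ee_rot: [-0.418, 0.908, -0.003, 0.008]
force: [-0.2, -1.0, -0.0]
width: 0.0425
t50.25 p [ 0.4417 -0.0075  0.146 ] xax [-0.65  -0.76  -0.011] zax [ 0.016  0.001 -1.   ] f [-0.2 -1.  -0. ] w 0.0425 q [-0.19  0.19 -0.52  0.84  0.   -1.05]
uv [336. 220.] xy 0.4315 -0.0051 size 21 18 rect angle 49.6 hsv [141. 166.  85.] wrist
uv [411. 306.] xy 0.4315 0.0811 size 24 19 rect angle 70.4 hsv [104. 128. 123.] wrist
uv [458. 358.] xy 0.4303 0.1393 size 24 23 rect angle 36.6 hsv [104. 129. 113.] wrist
```

View pics/w37.png

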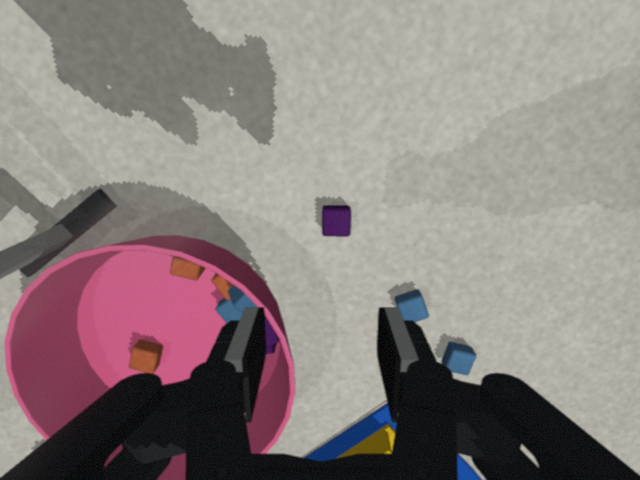

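```bash
python3 -m pendant '[[0,0.0065,0.0105,0,0],[0,0,0,0.02,0],[0,0,0,0.03,0],[0,0,0,0.03,0],[0,0,0,0.02,0],[0,0,0,0.01,0],[0,0,0,0,0],[0,0,0,0,0]]' 40; python3 -c "
from h import *
s,R=st()
im,C=strays()"
```

```text
time: 51.3
eef_pos: [0.4308, -0.0058, 0.0382]
ee_rot: [-0.412, 0.911, -0.005, 0.011]
force: [-0.1, 0.2, 0.6]
width: 0.0428
t51.30 p [ 0.4308 -0.0058  0.0382] xax [-0.66  -0.751 -0.015] zax [ 0.024 -0.001 -1.   ] f [-0.1  0.2  0.6] w 0.0428 q [-0.19  0.33 -0.7   0.52  0.   -1.04]
uv [321. 295.] xy 0.4306 -0.0059 size 23 19 rect angle 49.1 hsv [141. 172.  77.] wrist
```

Aligned. Descend, close, lift.

```bash
python3 -m pendant '[[0,0,0,0.014,0],[0,0,0,0.014,0],[0,0,0,0.006,0],[0,0,0,0,0],[1,0,0,0,0],[1,0,0,0,0],[1,0,0,0,0],[1,0,0,0,0]]' 40; python3 -m pendant '[[1,0,0,-0.02,0],[1,0,0,-0.03,0],[1,0,0,-0.03,0],[1,0,0,-0.03,0],[1,0,0,0,0],[1,0,0,0,0],[1,0,0,0,0],[1,0,0,0,0]]' 40; python3 -c "
from h import *
s,R=st()
im,C=snap('wrist','w38.png')"
```

```text
time: 52.35
eef_pos: [0.4352, -0.0064, 0.0074]
ee_rot: [-0.411, 0.911, -0.007, 0.014]
force: [0.4, -0.3, 0.1]
width: 0.0186
time: 53.35
eef_pos: [0.4297, -0.0058, 0.1186]
ee_rot: [-0.411, 0.911, -0.006, 0.012]
force: [-0.1, 0.5, -0.4]
width: 0.0186
t53.35 p [ 0.4297 -0.0058  0.1186] xax [-0.661 -0.75  -0.017] zax [ 0.027 -0.002 -1.   ] f [-0.1  0.5 -0.4] w 0.0186 q [-0.19  0.2  -0.6   0.74  0.   -1.03]
```

View pics/w38.png

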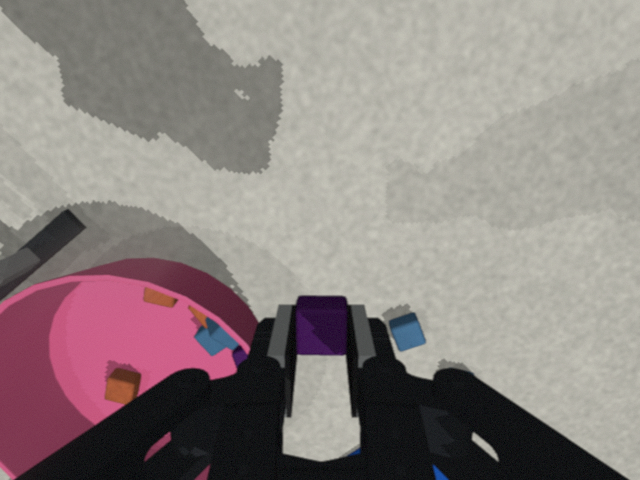

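```bash
python3 -m pendant '[[1,-0.03,-0.024,-0.005,0],[1,-0.036,-0.028,0,0],[1,-0.036,-0.028,0,0],[1,-0.032,-0.026,0,0],[1,0,0,0.03,0],[1,0,0,0.035,0],[0,0,0,0.01,0],[0,0,0,0,0]]' 40; python3 -c "
from h import *
s,R=st()"
```

```text
time: 54.4
eef_pos: [0.6035, 0.0257, 0.0475]
ee_rot: [-0.411, 0.912, -0.005, 0.01]
force: [-0.3, -0.4, 1.1]
width: 0.0427
t54.40 p [0.6035 0.0257 0.0475] xax [-0.662 -0.75  -0.014] zax [ 0.022 -0.001 -1.   ] f [-0.3 -0.4  1.1] w 0.0427 q [-0.08  0.58 -0.22  0.75  0.   -0.93]
```

```bash
python3 -m pendant '[[0,0,0,-0.04,0],[0,0,0,-0.045,0],[0,0.017,0.037,0,0],[0,0.018,0.0415,0,0],[0,0.018,0.0415,0,0],[0,0.015,0.036,0,0],[0,0,0,0,-10.7],[0,0,0,0,-10.7]]' 40; python3 -c "
from h import *
s,R=st()
im,C=strays()
cv2.imwrite('pics/w39.png',im)"
```

```text
time: 55.4
eef_pos: [0.4391, 0.0791, 0.1418]
ee_rot: [-0.575, 0.818, -0.012, 0.016]
force: [-0.1, 0.8, 0.3]
width: 0.043
t55.40 p [0.4391 0.0791 0.1418] xax [-0.338 -0.941 -0.012] zax [ 0.039 -0.001 -0.999] f [-0.1  0.8  0.3] w 0.0430 q [ 0.02  0.19 -0.54  0.8  -0.   -1.21]
uv [339. 230.] xy 0.4317 0.0823 size 21 18 rect angle 70.7 hsv [104. 128. 129.] wrist
uv [368. 303.] xy 0.4302 0.1409 size 22 22 rect angle 34.7 hsv [104. 128. 122.] wrist
```

View pics/w39.png

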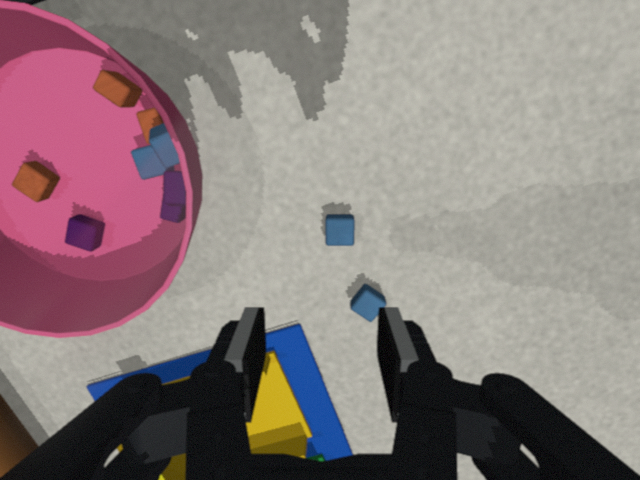

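```bash
python3 -m pendant '[[0,0.002,0.013,0,0],[0,0,0,0.02,0],[0,0,0,0.03,0],[0,0,0,0.03,0],[0,0,0,0.02,0],[0,0,0,0.006,0],[0,0,0,0,0],[0,0,0,0,0]]' 40; python3 -c "
from h import *
s,R=st()
im,C=strays()"
```

```text
time: 56.45
eef_pos: [0.4293, 0.0819, 0.038]
ee_rot: [-0.568, 0.823, -0.013, 0.019]
force: [-0.1, 0.2, 0.1]
width: 0.0426
t56.45 p [0.4293 0.0819 0.038 ] xax [-0.354 -0.935 -0.015] zax [ 0.046 -0.001 -0.999] f [-0.1  0.2  0.1] w 0.0426 q [ 0.02  0.32 -0.71  0.49 -0.   -1.19]
uv [318. 295.] xy 0.4315 0.0815 size 23 19 rect angle 70.3 hsv [104. 130. 117.] wrist
uv [363. 397.] xy 0.4296 0.1393 size 25 24 rect angle 35.4 hsv [104. 130. 113.] wrist
```

```bash
python3 -m pendant '[[0,0,0,0.014,0],[0,0,0,0.014,0],[0,0,0,0.008,0],[0,0,0,0,0],[1,0,0,0,0],[1,0,0,0,0],[1,0,0,0,0],[1,0,0,0,0]]' 40; python3 -m pendant '[[1,0,0,-0.02,0],[1,0,0,-0.03,0],[1,0,0,-0.03,0],[1,0,0,-0.03,0],[1,0,0,0,0],[1,0,0,0,0],[1,0,0,0,0],[1,0,0,0,0]]' 40; python3 -c "
from h import *
s,R=st()
im,C=snap('wrist','w40.png')"
```

```text
time: 57.5
eef_pos: [0.4344, 0.082, 0.005]
ee_rot: [-0.568, 0.823, -0.015, 0.022]
force: [1.2, -1.1, -0.1]
width: 0.0191
time: 58.5
eef_pos: [0.4266, 0.082, 0.1161]
ee_rot: [-0.568, 0.823, -0.014, 0.02]
force: [0.5, 0.1, 0.8]
width: 0.019
t58.50 p [0.4266 0.082  0.1161] xax [-0.355 -0.935 -0.017] zax [ 0.049 -0.001 -0.999] f [0.5 0.1 0.8] w 0.0190 q [ 0.02  0.19 -0.62  0.71 -0.   -1.18]
```

View pics/w40.png

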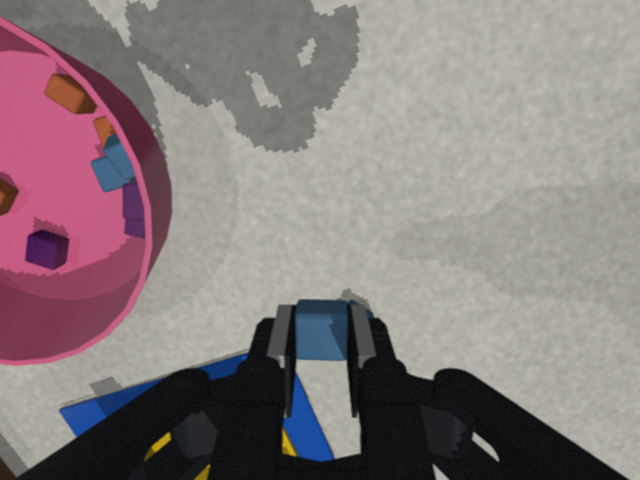

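```bash
python3 -m pendant '[[1,0.006,-0.04,-0.005,0],[1,0.008,-0.047,0,0],[1,0.008,-0.047,0,0],[1,0.008,-0.042,0,0],[1,0,0,0.03,0],[1,0,0,0.035,0],[0,0,0,0.01,0],[0,0,0,0,0]]' 40; python3 -c "
from h import *
s,R=st()"
```

```text
time: 59.55
eef_pos: [0.5873, -0.0117, 0.0486]
ee_rot: [-0.568, 0.823, -0.013, 0.018]
force: [0.2, -0.1, 0.8]
width: 0.043
t59.55 p [ 0.5873 -0.0117  0.0486] xax [-0.354 -0.935 -0.016] zax [ 0.045 -0.    -0.999] f [ 0.2 -0.1  0.8] w 0.0430 q [-0.15  0.53 -0.3   0.69  0.01 -1.36]
```

```bash
python3 -m pendant '[[0,0,0,-0.04,0],[0,0,0,-0.045,0],[0,-0.019,0.045,0,0],[0,-0.022,0.051,0,0],[0,-0.022,0.051,0,0],[0,-0.019,0.045,0,0],[0,0,0,0,10],[0,0,0,0,10]]' 40; python3 -m pendant '[[0,0,0,0,10],[0,0,0,0,3.3],[0,0,0,0,0],[0,0,0,0,0],[0,0,0,0,0],[0,0,0,0,0],[0,0,0,0,0],[0,0,0,0,0]]' 40;python3 -c "
from h import *
s,R=st()
im,C=strays()
cv2.imwrite('pics/w41.png',im)"
```

```text
time: 60.55
eef_pos: [0.4326, 0.1382, 0.1397]
ee_rot: [-0.413, 0.91, -0.012, 0.028]
force: [0.1, 0.3, 0.3]
width: 0.0428
time: 61.55
eef_pos: [0.434, 0.1393, 0.145]
ee_rot: [-0.303, 0.952, -0.009, 0.034]
force: [0.0, -1.4, -0.1]
width: 0.0422
t61.55 p [0.434  0.1393 0.145 ] xax [-0.814 -0.578 -0.058] zax [ 0.069  0.003 -0.998] f [ 0.  -1.4 -0.1] w 0.0422 q [ 0.16  0.18 -0.55  0.77 -0.01 -0.46]
uv [335. 216.] xy 0.4296 0.1422 size 21 18 rect angle 36.0 hsv [104. 129. 124.] wrist
```

View pics/w41.png

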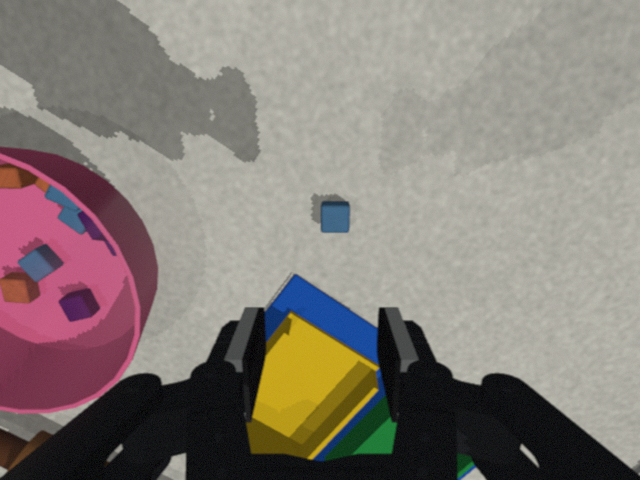

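```bash
python3 -m pendant '[[0,0.01,0.01,0,0],[0,0,0,0.02,0],[0,0,0,0.03,0],[0,0,0,0.03,0],[0,0,0,0.02,0],[0,0,0,0.008,0],[0,0,0,0,0],[0,0,0,0,0]]' 40; python3 -c "
from h import *
s,R=st()
im,C=strays()"
```

```text
time: 62.6
eef_pos: [0.4224, 0.1431, 0.0345]
ee_rot: [-0.303, 0.952, -0.009, 0.033]
force: [-0.1, -0.5, 1.0]
width: 0.0427
t62.60 p [0.4224 0.1431 0.0345] xax [-0.814 -0.578 -0.058] zax [ 0.069  0.003 -0.998] f [-0.1 -0.5  1. ] w 0.0427 q [ 0.17  0.33 -0.72  0.46 -0.01 -0.45]
uv [311. 305.] xy 0.4284 0.1416 size 24 19 rect angle 35.8 hsv [104. 129. 115.] wrist
```

```bash
python3 -m pendant '[[0,0,-0.0015,0.014,0],[0,0,0,0.012,0],[0,0,0,0.006,0],[0,0,0,0,0],[1,0,0,0,0],[1,0,0,0,0],[1,0,0,0,0],[1,0,0,0,0]]' 40; python3 -m pendant '[[1,0,0,-0.02,0],[1,0,0,-0.03,0],[1,0,0,-0.03,0],[1,0,0,-0.03,0],[1,0,0,0,0],[1,0,0,0,0],[1,0,0,0,0],[1,0,0,0,0]]' 40; python3 -c "
from h import *
s,R=st()
im,C=snap('wrist','w42.png')"
```

```text
time: 63.65
eef_pos: [0.4278, 0.1425, 0.0043]
ee_rot: [-0.303, 0.952, -0.009, 0.036]
force: [-0.3, -0.3, -0.6]
width: 0.0187
time: 64.65
eef_pos: [0.4178, 0.1417, 0.1153]
ee_rot: [-0.303, 0.952, -0.009, 0.034]
force: [-0.6, 0.2, -0.9]
width: 0.0186
t64.65 p [0.4178 0.1417 0.1153] xax [-0.814 -0.578 -0.059] zax [ 0.07   0.004 -0.998] f [-0.6  0.2 -0.9] w 0.0186 q [ 0.17  0.19 -0.63  0.68 -0.01 -0.45]
```

View pics/w42.png

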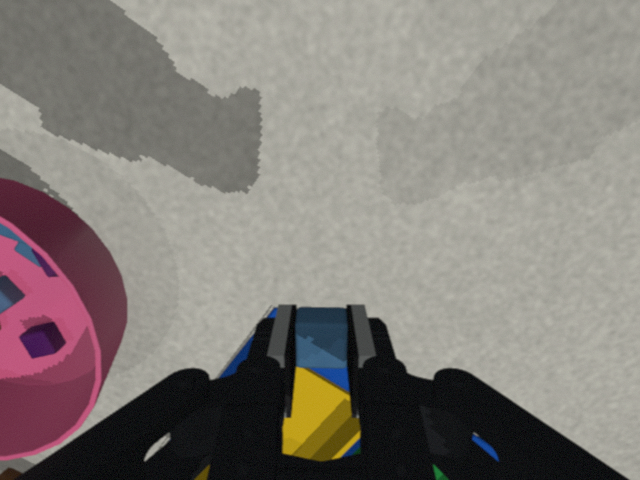

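```bash
python3 -m pendant '[[1,-0.005,-0.045,-0.005,0],[1,-0.006,-0.053,0,0],[1,-0.006,-0.053,0,0],[1,-0.006,-0.053,0,0],[1,-0.006,-0.045,0,0],[1,0,0,0,0],[1,0,0,0,0],[1,0,0,0,0]]' 40; python3 -c "
from h import *
s,R=st()"
```

```text
time: 65.7
eef_pos: [0.587, -0.0491, 0.127]
ee_rot: [-0.305, 0.952, -0.007, 0.031]
force: [-0.2, -0.8, 0.6]
width: 0.0186
t65.70 p [ 0.587  -0.0491  0.127 ] xax [-0.812 -0.581 -0.055] zax [ 0.064  0.005 -0.998] f [-0.2 -0.8  0.6] w 0.0186 q [-0.22  0.44 -0.23  0.85  0.02 -0.84]
```

```bash
python3 -m pendant '[[1,0,0,0.03,0],[1,0,0,0.035,0],[1,0,0,0.01,0],[0.2,0,0,0,0],[0.2,0,0,0,0],[0.2,0,0,-0.02,0],[0.2,0,0,-0.04,0],[0.2,0,0,-0.05,0]]' 40; python3 -m pendant '[[0,0.05,0.02,-0.03,0],[0,0.05,0.02,0,0],[0,0.05,0.02,0,0],[0,0.05,0.02,0,0],[0,0.03,0.02,0,0],[0,0,0,0,0],[0,0,0,0,0],[0,0,0,0,0]]' 40;python3 -c "
from h import *
s,R=st()
snap('wrist','w43.png');snap('top','t43.png');snap('side','s43.png')"
```

```text
time: 66.7
eef_pos: [0.5825, -0.0453, 0.1658]
ee_rot: [-0.307, 0.951, -0.007, 0.031]
force: [0.9, -1.2, 0.4]
width: 0.0341
time: 67.7
eef_pos: [0.3377, -0.1026, 0.1909]
ee_rot: [-0.307, 0.951, -0.016, 0.042]
force: [0.8, 1.0, -0.1]
width: 0.0423
t67.70 p [ 0.3377 -0.1026  0.1909] xax [-0.807 -0.586 -0.069] zax [ 0.089 -0.005 -0.996] f [ 0.8  1.  -0.1] w 0.0423 q [-0.54 -0.08 -0.7   0.88  0.04 -1.17]
```

View pics/w43.png

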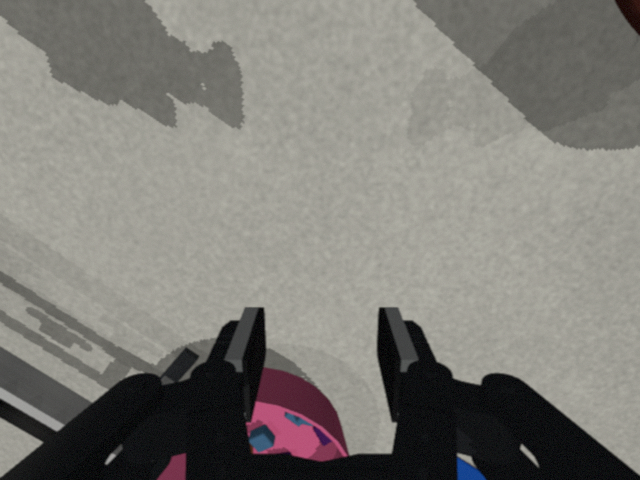

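View pics/t43.png

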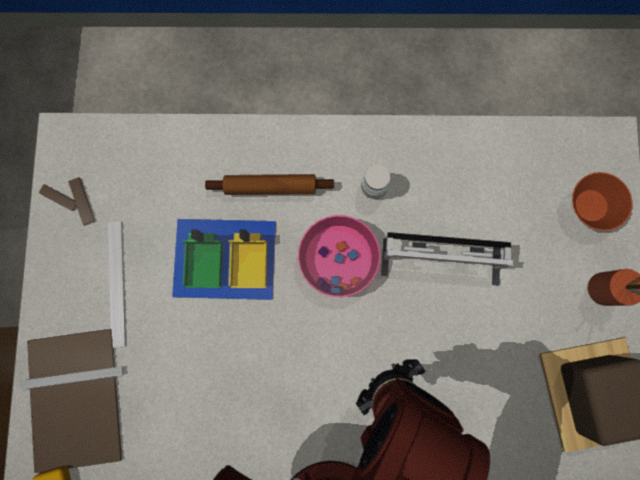

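View pics/s43.png

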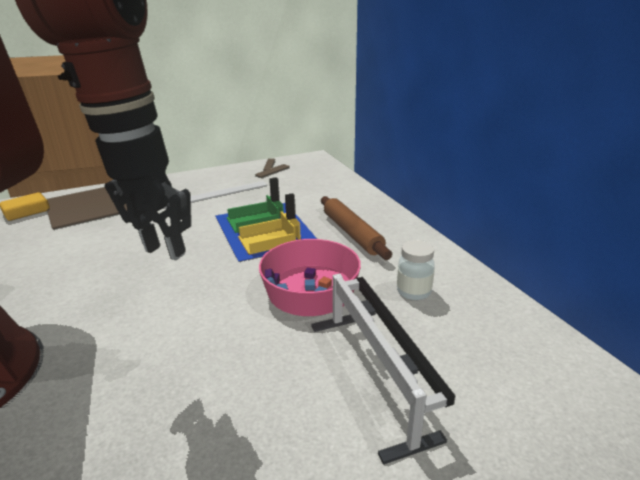

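```bash
python3 - <<'E'
from h import *
im,C=snap("top","t44.png",7,(295,210,385,295))
im,C=snap("top","t45.png",6,(165,210,285,310))
for p in [(322,284),(335.5,289),(335.5,281),(345,288),(356,282.5),(323,252),(342,245.5),(340,258.5),(353,255)]:
    X=back(C,p,.025); print(p,X.round(3),"r",np.hypot(*(X[:2]-[.587,-.0125])).round(3))
im,C=snap("side","s44.png",6,(255,235,365,315)); im,C=snap("side","s45.png",6,(210,170,320,260))
E
```

```text
(322, 284) [0.521 0.024 0.025] r 0.075
(335.5, 289) [ 0.51  -0.008  0.025] r 0.078
(335.5, 281) [ 0.528 -0.008  0.025] r 0.059
(345, 288) [ 0.512 -0.03   0.025] r 0.077
(356, 282.5) [ 0.525 -0.056  0.025] r 0.075
(323, 252) [0.596 0.022 0.025] r 0.036
(342, 245.5) [ 0.612 -0.022  0.025] r 0.027
(340, 258.5) [ 0.581 -0.018  0.025] r 0.008
(353, 255) [ 0.59  -0.048  0.025] r 0.036
```

View pics/t44.png

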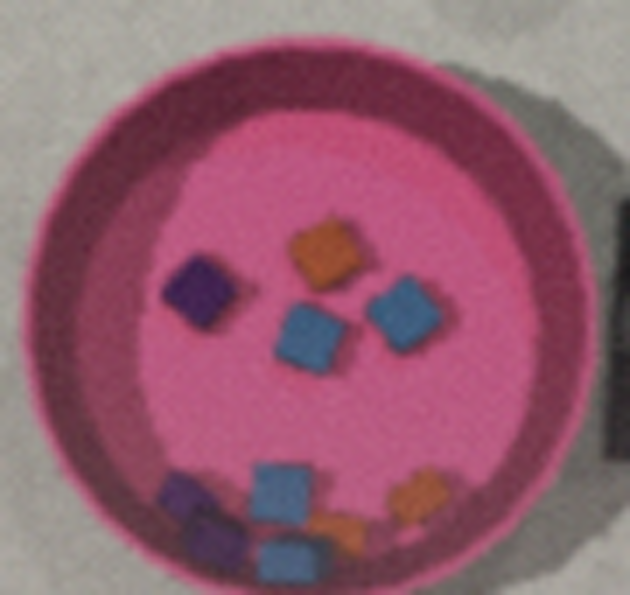

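View pics/t45.png

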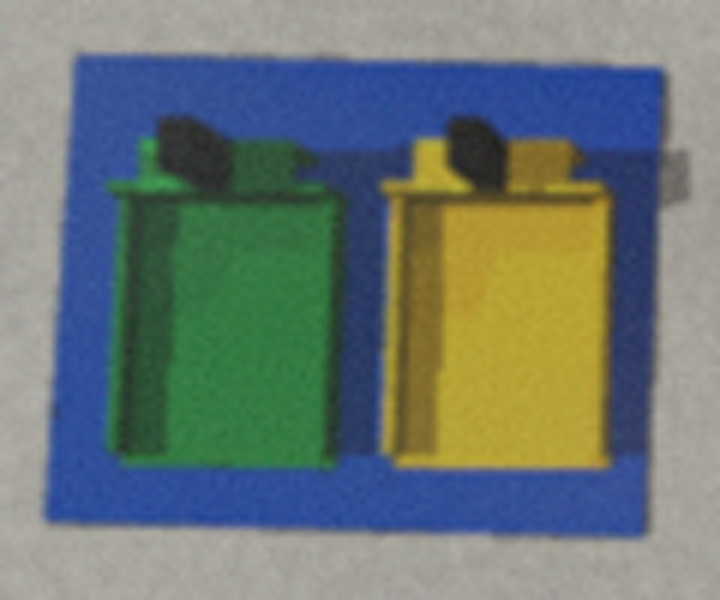

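View pics/s44.png

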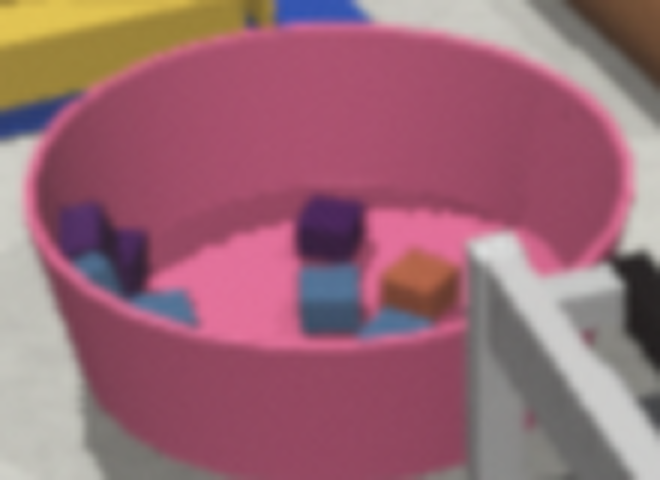

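View pics/s45.png

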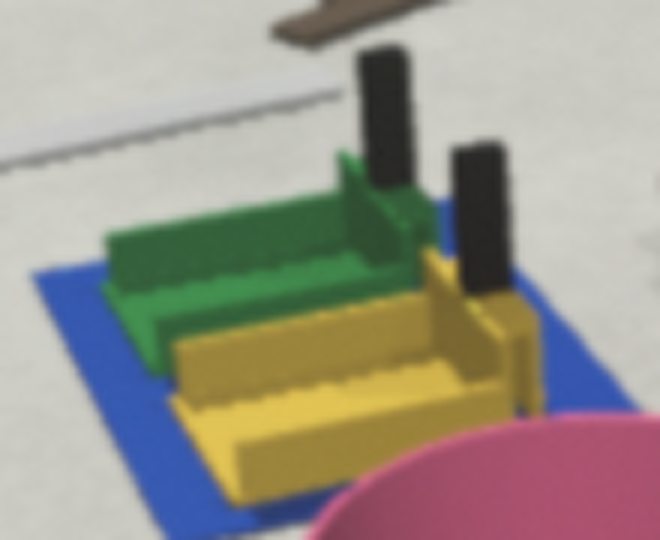

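```bash
python3 - <<'E'
from h import *
Cs=[cal("top"),cal("side")]
for n,a,b in [("plum",(325.7,287.1),(269.2,273.3)),("blue",(336.4,290.3),(271.2,280.3)),("plum2",(321.5,281),(276.5,278))]:
    X=tri(Cs,[a,b]); print(n,X.round(4),np.hypot(*(X[:2]-[.587,-.0125])).round(4))
E
```

```text
plum [0.5139 0.0146 0.0407] 0.078
blue [ 0.5081 -0.0104  0.0417] 0.079
plum2 [0.5296 0.0248 0.0194] 0.0684
```

```bash
python3 -c "
from h import *
st(); print(arm.finish_job())"
```

```text
t68.05 p [ 0.3368 -0.1023  0.1902] xax [-0.808 -0.586 -0.069] zax [ 0.088 -0.005 -0.996] f [-0.2  0.2 -1.3] w 0.0427 q [-0.54 -0.08 -0.7   0.88  0.04 -1.17]
the job is handed in; nothing more can be done
None
```

I handed the job in at 68 s of the 208 s allowed. No verdict came back, but in my last pictures everything looked done.

- **Trays:** I lifted both off the rail and tipped them over the tub. The moves cannot tilt the tool, so I pressed each tray's lip against the tub's inner wall until the tray turned in a light grip, to an estimated 35–45°. Backing away let all six pieces slide out. I dragged each lip on the mat to level the tray again and let go.
- **Loose pieces:** four lay on the table, and I put each into the tub with the fingers. No fifth one showed in any picture, and nothing was spilt.
- **Tool drift:** the tool slowly leaned forward as it moved, up to about 15°. I straightened it by pushing the closed fingers against the fixed rail at about 20 N before picking up the loose pieces.

**Last checks (top and side cameras)**
- All ten pieces are in the tub. The two highest lean on the near wall, with their visible faces about 41–42 mm up and 78–79 mm from the tub's axis (limits 55 and 88 mm). I measured their visible faces, not the judged points on their undersides, but inside the tub at that height those stay within the limit.
- Both trays look flat and empty, side by side on the mat. I judged how level they are by eye.
- The glaze jar and rolling pin look unmoved.
- The gripper is in free air, touching nothing.

No check failed. The networks gave a few wrong matches in the first picture, for example naming a loose piece and the green tray as the tub. I placed things from the pictures and the calibration instead.

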